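# Seat the fold mirror in a scanner's optical block

### The job

Take the glass mirror out of its carton and fit it into the mirror mount of the scanner's optical block, painted back up as it lies: tuck one short end under the spring leaf and slide it home against the two end posts, then press the other end down until it has snapped under the spring clip and bears on all three support pads, so that it cannot rock. The mount stands on adjusting screws, so its height differs from block to block; it is glass, so feel your way and never force it, and leave the other things on the bench alone.

Things in the scene. Friction and masses are not known exactly. Their poses are not given: they have to be found in the camera images.
- mirror: Glass strip mirror: plain rectangular plate 140 x 46 x 10 mm, 0.13 to 0.2 kg, grey painted back uppermost, reflecting face down. Origin: centre of its underside; x along its length, z up out of the painted back. Either end may go first. It starts on two foam ledges in the carton, nearly centred and square.
- carton: Open cardboard box, fixed, 206 (x) x 136 (y) x 20 mm, floor and walls 3 mm. Origin: centre of its underside; x is its long side. Two white foam ledges carry the mirror's ends (43 to 73 mm either side of the middle along x, 60 mm wide, tops 26 mm above the bench); between them fingers have room down to the floor.
- mount: Optical block, screwed to the bench: dark casting 216 x 84 mm, 45 mm high, an 80 x 36 mm window in its middle, lens barrel and green board at its far (+x) end. On it, on three adjusting screws, stands a bare metal carrier that holds the mirror. Origin: under the centre of the mirror's place, at bench height; x points from the spring clip to the end posts, z up.
- place (a point): Centre of the mirror's place, axes as the block's: the seated mirror's underside centre lies here in x and y. In z this point is 64 mm above the bench, but the carrier's true seat plane (S below) lies up to 4 mm higher or lower, differently each time, with all the carrier's parts: feel for it. From here the seated mirror spans x -70 to +70 mm, y -23 to +23 mm.
- pads (a point): A point on the casting's top (45 mm above the bench) under the mirror's place. Above it, three flat steel pads, tops at S, 9 mm proud of the carrier plate: two far ones, x 42 to 68 mm, y = +15 and -15 mm, 8 mm wide; one near, x -71 to -59 mm, y = 0, 8 mm wide. The plate (64 mm wide) spans x -96 to +112 mm.
- posts (a point): A point of the casting under the end stop, at x = +70 mm. The seated mirror's far short edge bears there on two posts, 9 x 9 mm, at y = +16.5 and -16.5 mm, rising to 16 mm above S. Beside the mirror's last 20 mm stand low cheeks (tops 5 mm above S), inner faces at y = +25.5 and -25.5 mm: 2.5 mm free each side.
- leaf (a joint): Lift (m) of the far spring leaf: 0 free, 0.001 over the seated mirror, at most 0.008. Bent steel, 16 mm wide, on the centre line: its nose is at x = +66 mm, 9 mm above S when free; a lead-in rises from it to 12.5 mm above S at x = +58 mm. Presses down with 1.8 N plus 0.4 N per mm; sliding the glass under it takes some 4 to 8 N until the edge is past the nose, then less, until the posts stop it.
- clip_foot (a point): A point of the casting under the clip, at x = -70 mm. The mirror goes in tilted, far end low by 11 to 13 degrees, so that its near end clears the clip's top; let go against the posts, it rests with the near end on the clip's lead-in, tilted about 6 degrees, until pressed down. It has snapped in only when its top is below the clip's nose: it then has 1.5 mm or less to go to the pads.
- clip (a joint): Outward (-x) travel (m) of the near spring clip: 0 free, about 0.001 with the mirror home, at most 0.009. Bent steel '<', 14 mm wide, centre line; nose at x = -67.5 mm, 11.5 mm above S; above it a lead-in slopes out to its top at x = -73.5 mm, 20.5 mm above S; below it a 45 degree lip holds the glass down. Springs in with 2.4 N plus 0.4 N per mm. Pressing the glass past it takes 4 to 14 N.
- blower: Bystander: black rubber bulb air blower standing up, 52 mm wide, 90 mm high. Origin: centre of its underside.
- screwdriver: Bystander: screwdriver lying on the bench, 170 mm long.
- tape: Bystander: roll of paper tape lying flat, 68 mm across, 19 mm high.
- dish: Bystander: small steel dish, 70 mm across, 22 mm high.

How it is judged (in metres and radians):
At the end, for the whole second after the job is handed in: Mirror still, painted back up, bearing on each of the three pads with over 0.4 N, lifting the leaf (over 0.3 mm), clip over its near end (joint under 2.5 mm); underside centre within 2 mm (x) and 4 mm (y) of its place, level within 0.02 rad, square within 0.06 rad (contact force between mirror and pad_left above 0.4 N and contact force between mirror and pad_right above 0.4 N and contact force between mirror and pad_near above 0.4 N and value of joint leaf above 0.0003 m and value of joint clip below 0.0025 m and x of mirror in the frame of place between -0.002 and 0.002 m and y of mirror in the frame of place between -0.004 and 0.004 m and angle between mirror's own z axis and vertical below 0.02 rad and angle between the x axis of mirror and the x axis of place, either way round below 0.06 rad and linear speed of mirror below 0.01 m/s); the robot touches nothing.
It fails at once if the glass was forced: more than 40 N in all between mirror and mount (the springs alone make up about 11) (contact force between mirror and mount above 40 N).
It fails at once if a bystander on the bench was moved more than 15 mm (distance of any of blower, screwdriver, tape, dish from where it was at the start of the episode above 0.015 m).
It also fails if it takes over 58 s, if anything falls off the work surface, if the arm or the gripper's body presses on something with over 40 N, if the wrist force passes 120 N, or if a joint passes its speed limit or range.

### The arm

A 7-joint arm with a two-finger parallel gripper is mounted at the origin on the work surface. World frame = base frame: x ahead of the robot, y to its left, z up, the work surface at z = 0. Lengths are in m, angles in degrees, forces in N, time in s.
With the tool pointing down it reaches from about 0.425 to 0.975 m from the base axis. Payload 16.7 kg.
Tool frame: the origin (TCP) lies on the centre line of the jaws, within the pads' length; the fingertips stand 11 mm ahead of it and the grasp point (between the pads) lies 8 mm behind it (robot.nose_length is the distance from the TCP to the fingertips, in m); x points along the fingers, y is the direction in which the jaws open and shut, and the axes are right-handed (so a half turn about x gives the same grasp; the last joint's range is limited). The gripper opens to 85 mm and grips with 20 to 120 N. Pads are 22 mm wide; open, the fingers measure 114 mm over their backs; the gripper's body (76 mm by 85 mm) begins 54 mm behind the grasp point. The pads swing forward as they close: fully open they stand 13 mm farther back than shut.
Start: joints at [-74.112, 24.414, 4.234, 92.017, -1.954, 63.644, -3.845], TCP at [0.279, 0.614, 0.218] pointing down, gripper open.
Joint ranges: [-163.25, 163.25], [-28.42, 122.38], [-70.27, 78.77], [12.13, 141.07], [-58.53, 238.53], [9.26, 117.41], [-156.51, 156.51]. Speed limits (degrees/s): [108.29, 108.29, 136.94, 136.94, 172.46, 172.46, 172.46].

### API

Orientations are given as [roll, pitch, yaw] about the fixed x, y, z axes, in that order (R = Rz(yaw) Ry(pitch) Rx(roll)).
In Python, from bench import sensors, vision, job, robot gives the robot as it stands. The module is installed in compiled form; this text tells all that it offers.
- The arm moves only by the tool arm_command, never from a script. Its argument "moves" is a list of rows, each an object of numbers: "x", "y", "z": the shift along the world's x, y, z in m; "wx", "wy", "wz": the turn, a rotation vector about the world's x, y, z in rad; "claw": the gripper's target within -1 to 1 (fully open at 1, half-way at 0, shut at -1). In form: [{"x": .., "y": .., "z": .., "wx": .., "wy": .., "wz": .., "claw": ..}, ...]. A call has 1 to 5 rows; each row shifts and turns the commanded pose from where the row before left it; what a row does not reach is not made up. A row lasts 1/8 s, in which the tool goes at most 62.5 mm and 10.7 degrees, less where a joint would pass 70% of its speed; a pose out of reach is approached as far as the arm can. A call with a gripper value outside its range is refused whole. The fingers move at their own pace and stop on an object; "grip_force" is the grip in N (left out, the last holds). Time passes only in rows, so rows that do not move let the fingers close. It gives the time, the measured TCP pose, the force and the opening at its end, in the units of the state.
- sensors.get_obs(): the state, without advancing time (a new reading comes with each control period).
- vision.snapshot(name): name is "side" or "top"; returns a dict with "image" (384x512x3 uint8, red, green, blue), "z_map" (384x512 float32, m along the optical axis (not along the pixel's ray), 0 where there is no reading), "fx", "fy", "cx", "cy" (pixels), "rvec" (rotation vector, rad) and "tvec" (3), from world to camera coordinates, as OpenCV has them. Camera axes: x right, y down, z forward; pixel columns grow to the right and rows downward; lengths in m; the calibration is good to about 2 mm. A picture is of the moment at which its call begins.
- job.hand_in(): hands the job in, once; it reports no verdict.
The state is a dict: "clock": time; "q": joint angles; "qd": joint speeds; "joint_torque": joint torques, N m; "position": TCP position; "orientation": TCP orientation; "wrist_force": force on the tool from outside, world axes, zero at the start; "ft_torque": the same for the moment, N m; "finger_gap": finger opening in m.
Only numpy, scipy, OpenCV 4.12 (cv2) and the standard library are available. Lean on these libraries where they do the work, as an engineer would, in place of code of your own. Each camera call takes 0.05 s, during which the arm holds its last target.

## Working session

There is one attempt and no reset: what is moved stays moved. The work goes in short steps, Python scripts to look and compute and a tool call to move; the robot and the scene stay as the last step left them, time stands still between calls to the robot, and variables do not carry over. Pictures are saved under pics/ and viewed, and the job is handed in when it is done.

Besides the shell and the picture viewer there is one more tool, called after "Call:" by a JSON object that holds its "op" and its "data", one argument or row to a line. arm_command: Moves the arm, as the interface text tells. Its arguments: {"type":"object","properties":{"moves":{"type":"array","items":{"type":"object","properties":{"x":{"type":"number"},"y":{"type":"number"},"z":{"type":"number"},"wx":{"type":"number"},"wy":{"type":"number"},"wz":{"type":"number"},"claw":{"type":"number"}}}},"grip_force":{"type":"number"}},"required":["moves"]}

```bash
mkdir -p pics; ls; cat > h.py <<'E'
import numpy as np, cv2
from bench import sensors, vision, job, robot
def snap(n):
    s=vision.snapshot(n); s['R']=cv2.Rodrigues(np.array(s['rvec'],float))[0]; s['t']=np.array(s['tvec'],float).ravel(); return s
def world(s):
    z=s['z_map'].astype(float); v,u=np.indices(z.shape)
    P=np.stack([(u-s['cx'])/s['fx']*z,(v-s['cy'])/s['fy']*z,z],-1)
    return (P-s['t'])@s['R']
def save(s,f): cv2.imwrite('pics/'+f,s['image'][:,:,::-1])
E
python3 - <<'E'
from h import *
o=sensors.get_obs(); print({k:np.round(v,3) for k,v in o.items()})
print(robot.nose_length)
for n in('top','side'):
    s=snap(n); save(s,n+'0.png'); np.savez(n+'0.npz',W=world(s),img=s['image'],R=s['R'],t=s['t'],K=[s['fx'],s['fy'],s['cx'],s['cy']],z=s['z_map'])
    print(n,-s['R'].T@s['t'],s['fx'],s['R'][2])
E
```

```text
pics
{'clock': np.float64(0.0), 'q': array([-74.112,  24.449,   4.231,  92.051,  -1.955,  63.644,  -3.844]), 'qd': array([ 0.069, -0.016,  0.026,  0.038, -0.033,  0.085,  0.002]), 'joint_torque': array([-0.0000e+00, -9.4982e+01,  3.7610e+00, -4.6352e+01,  1.9000e-02,
        1.0000e-02, -0.0000e+00]), 'position': array([0.279, 0.614, 0.217]), 'orientation': array([ -86.973,   89.928, -111.428]), 'wrist_force': array([0.011, 0.409, 0.444]), 'ft_torque': array([ 0.021, -0.02 ,  0.06 ]), 'finger_gap': np.float64(0.085)}
0.011
top [ 0.4336681  -0.00978427  0.91422675] 351.0758188690477 [ 0.18398369 -0.01332928 -0.98283891]
side [-0.02296396 -1.02467424  0.87646716] 483.0568187996657 [ 0.42920839  0.70977913 -0.558564  ]
```

View pics/top0.png

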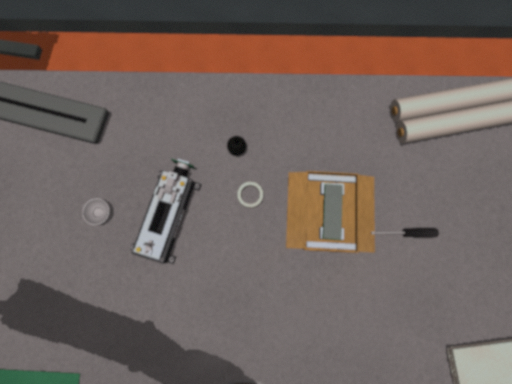

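View pics/side0.png

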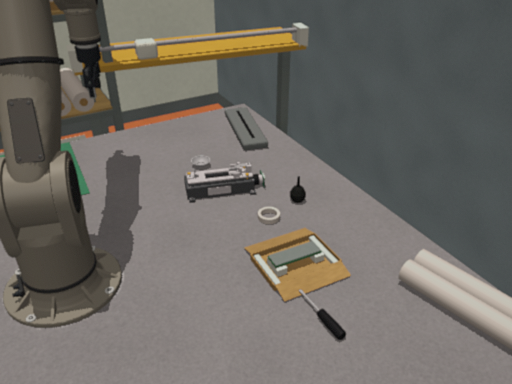

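The top view shows the mirror in its carton at about (333,211) and the mount at about (163,215). Its clip end is low and its lens end is at (182,165). Next I'll zoom in and measure.

```bash
python3 - <<'E'
import numpy as np,cv2
d=np.load('top0.npz');W=d['W'];im=d['img']
a=cv2.resize(im[155:270,120:205],None,fx=5,fy=5,interpolation=cv2.INTER_CUBIC)
cv2.imwrite('pics/t_mount.png',a[:,:,::-1])
e=np.load('side0.npz');b=cv2.resize(e['img'][150:210,175:275],None,fx=8,fy=8,interpolation=cv2.INTER_CUBIC)
cv2.imwrite('pics/s_mount.png',b[:,:,::-1])
for p in [(211,333),(230,300),(215,163),(150,237),(194,250),(300,300),(210,345)]: print(p,W[p].round(4))
# mirror: height band in the carton
X,Y,Z=W[...,0],W[...,1],W[...,2]
c=W[211,333]
m=(np.abs(Z-0.036)<.004)&(np.hypot(X-c[0],Y-c[1])<.1)
hsv=cv2.cvtColor(im,cv2.COLOR_RGB2HSV)
print(hsv[211,333],hsv[180,333])
print(m.sum())
pts=W[m][:,:2].astype(np.float32)*1000
print(cv2.minAreaRect(pts), np.median(Z[m]))
c=W[215,163]
for lo,hi in((.035,.05),(.05,.06),(.06,.07),(.07,.09)):
    m=(Z>lo)&(Z<hi)&(np.hypot(X-c[0],Y-c[1])<.15); 
    if m.sum()>5: print(lo,hi,m.sum(),cv2.minAreaRect(W[m][:,:2].astype(np.float32)*1000),np.median(Z[m]))
E
```

```text
(211, 333) [ 0.551  -0.2216  0.0338]
(230, 300) [ 0.5037 -0.1393  0.0174]
(215, 163) [0.5408 0.2141 0.0053]
(150, 237) [0.7073 0.0238 0.0399]
(194, 250) [ 0.5991 -0.0109 -0.    ]
(300, 300) [ 3.298e-01 -1.386e-01  3.000e-04]
(210, 345) [ 0.5582 -0.2612  0.0013]
[ 54  11 113] [120   2 154]
985
((551.904052734375, -220.63436889648438), (46.64008712768555, 139.7875213623047), 86.22726440429688) 0.03577753428973879
0.035 0.05 1013 ((555.1495971679688, 200.5990753173828), (86.14036560058594, 259.1222229003906), 73.54901885986328) 0.04413874836051264
0.05 0.06 1012 ((538.5681762695312, 206.39422607421875), (71.93362426757812, 208.99172973632812), 75.24765014648438) 0.05833728799560223
0.06 0.07 518 ((538.0521240234375, 205.37326049804688), (64.6268081665039, 206.7464141845703), 73.09837341308594) 0.06164959097668323
0.07 0.09 285 ((549.0746459960938, 203.64639282226562), (61.81389236450195, 185.03379821777344), 72.3689193725586) 0.08247678350734823
```

View pics/t_mount.png

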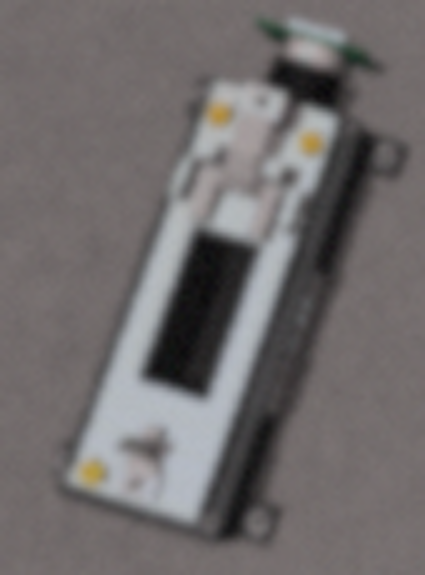

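View pics/s_mount.png

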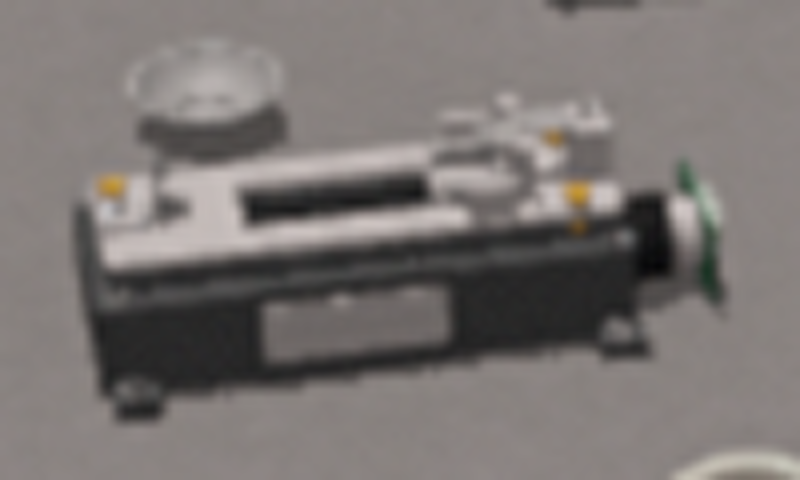

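```bash
cat > m.py <<'E'
import numpy as np,cv2
for f in('top0','side0'):
    d=np.load(f+'.npz');W=d['W'];im=d['img'];X,Y,Z=W[...,0],W[...,1],W[...,2]
    hsv=cv2.cvtColor(im,cv2.COLOR_RGB2HSV)
    m=(Z>.052)&(Z<.066)&(np.hypot(X-.54,Y-.205)<.13)&(hsv[...,2]>140)
    m=cv2.morphologyEx(m.astype(np.uint8),cv2.MORPH_OPEN,np.ones((2,2)))>0
    P=W[m]; print(f,m.sum(),cv2.minAreaRect(P[:,:2].astype(np.float32)*1000))
    h,e=np.histogram(P[:,2],bins=np.arange(.05,.068,.001)); print(dict(zip((e[:-1]*1000).round(),h)))
    # casting top / bench / mirror biases
    b=(np.abs(Z)<.01)&(np.hypot(X-.54,Y-.205)<.2); print('bench',np.median(Z[b]))
    g=(np.abs(Z-.036)<.003)&(np.hypot(X-.552,Y+.2206)<.06); print('mirror',g.sum(),np.median(Z[g]),cv2.minAreaRect(W[g][:,:2].astype(np.float32)*1000))
    # camera ray method: plate outline cast to plane z
    # mount frame
    th=np.radians(-16.5); 
E
python3 m.py
```

```text
top0 1204 ((505.5906982421875, 107.48568725585938), (266.2359313964844, 207.86155700683594), 73.09270477294922)
{np.float64(50.0): np.int64(0), np.float64(51.0): np.int64(0), np.float64(52.0): np.int64(0), np.float64(53.0): np.int64(2), np.float64(54.0): np.int64(12), np.float64(55.0): np.int64(31), np.float64(56.0): np.int64(81), np.float64(57.0): np.int64(172), np.float64(58.0): np.int64(232), np.float64(59.0): np.int64(215), np.float64(60.0): np.int64(139), np.float64(61.0): np.int64(70), np.float64(62.0): np.int64(36), np.float64(63.0): np.int64(26), np.float64(64.0): np.int64(27), np.float64(65.0): np.int64(9), np.float64(66.0): np.int64(3)}
bench 3.4802015037618255e-05
mirror 785 0.035858369657639305 ((551.776123046875, -220.50096130371094), (46.05437088012695, 118.96465301513672), 86.40729522705078)
side0 373 ((238.0164794921875, -339.29461669921875), (1451.571044921875, 210.6321563720703), 60.897701263427734)
{np.float64(50.0): np.int64(1), np.float64(51.0): np.int64(1), np.float64(52.0): np.int64(2), np.float64(53.0): np.int64(4), np.float64(54.0): np.int64(8), np.float64(55.0): np.int64(17), np.float64(56.0): np.int64(15), np.float64(57.0): np.int64(44), np.float64(58.0): np.int64(49), np.float64(59.0): np.int64(55), np.float64(60.0): np.int64(38), np.float64(61.0): np.int64(42), np.float64(62.0): np.int64(8), np.float64(63.0): np.int64(16), np.float64(64.0): np.int64(11), np.float64(65.0): np.int64(2), np.float64(66.0): np.int64(3)}
bench 0.0007012050178954454
mirror 470 0.036025455465603935 ((551.6011352539062, -222.6660614013672), (50.873321533203125, 118.34086608886719), 86.2475814819336)
```

```bash
cat > m2.py <<'E'
import numpy as np,cv2
d=np.load('top0.npz');im=d['img'];R,t,K=d['R'],d['t'],d['K']
def cast(u,v,z):
    C=-R.T@t; r=np.stack([(u-K[2])/K[0],(v-K[3])/K[1],np.ones_like(u)],-1)@R
    return C+r*((z-C[2])/r[...,2])[...,None]
g=cv2.resize(im,None,fx=4,fy=4,interpolation=cv2.INTER_CUBIC)
gray=cv2.cvtColor(g,cv2.COLOR_RGB2GRAY)
zp=.0587
# resample in mount frame
best=None
def project(P):
    c=P@R.T+t; return c[...,0]/c[...,2]*K[0]+K[2],c[...,1]/c[...,2]*K[1]+K[3]
def rect(cx,cy,yaw,z,xs,ys,src=gray):
    xx,yy=np.meshgrid(xs,ys,indexing='ij'); c,s=np.cos(yaw),np.sin(yaw)
    P=np.stack([cx+c*xx-s*yy,cy+s*xx+c*yy,np.full_like(xx,z)],-1)
    u,v=project(P); return cv2.remap(src,(u*4+1.5).astype(np.float32),(v*4+1.5).astype(np.float32),cv2.INTER_LINEAR)
cx,cy,yaw=.538,.206,np.radians(-16.8)
xs=np.arange(-.13,.13,.0005);ys=np.arange(-.06,.06,.0005)
for it in range(3):
    r=rect(cx,cy,yaw,zp,xs,ys).astype(float)
    G=np.diff(cv2.GaussianBlur(r,(0,0),2),axis=1)
    # side edges in x window -.075..0.02 (clear of cheeks/posts)
    L=[];Rr=[]
    for i,x in enumerate(xs):
        if -.085<x<.025:
            row=G[i]; a=np.abs(ys[:-1]+.032)<.009; b=np.abs(ys[:-1]-.032)<.009
            L.append((x,ys[:-1][a][np.argmax(row[a])]+.00025)); Rr.append((x,ys[:-1][b][np.argmin(row[b])]+.00025))
    L=np.array(L);Rr=np.array(Rr)
    def fit(A):
        p=cv2.fitLine(A.astype(np.float32),cv2.DIST_HUBER,0,.001,.001).ravel(); s=p[1]/p[0]; return s,p[3]-s*p[2]
    (s1,b1),(s2,b2)=fit(L),fit(Rr)
    H=np.diff(cv2.GaussianBlur(r,(0,0),2),axis=0)
    N=[];F=[]
    for j,y in enumerate(ys):
        if abs(y)<.025:
            a=np.abs(xs[:-1]+.104)<.01; N.append(xs[:-1][a][np.argmax(H[a,j])])
            a=np.abs(xs[:-1]-.104)<.01; F.append(xs[:-1][a][np.argmin(H[a,j])])
    n,f=np.median(N),np.median(F)
    print('slopes',s1,s2,'edges',b1,b2,'ends',n,f,'w',b2-b1,'l',f-n)
    dy=(b1+b2)/2; dx=(n+f)/2; c,s=np.cos(yaw),np.sin(yaw)
    cx+=c*dx-s*dy; cy+=s*dx+c*dy; yaw+=(s1+s2)/2
    print(cx,cy,np.degrees(yaw))
c,s=np.cos(yaw),np.sin(yaw)
px,py=cx-.008*c,cy-.008*s
print('place',px,py,np.degrees(yaw))
r=rect(px,py,yaw,zp,xs,ys,g)
o=cv2.resize(np.ascontiguousarray(r),None,fx=3,fy=1.5) if 0 else cv2.resize(r.transpose(1,0,2)[::-1],None,fx=1.5,fy=1.5)
for x in range(-96,113,16): cv2.line(o,(int((x+130)*3),0),(int((x+130)*3),6),(255,0,0),1)
cv2.line(o,(0,int(60*3)),(12,180),(255,0,0),1)
cv2.imwrite('pics/rect.png',o[:,:,::-1])
E
python3 m2.py
```

```text
slopes -0.004621026 8.780907e-09 edges -0.03257084 0.03275 ends -0.10599999999999998 0.1055000000000002 w 0.065320835 l 0.2115000000000002
0.5377865616498173 0.20615801481474272 -16.932382392987858
slopes 8.3971905e-09 1.446015e-09 edges -0.03275 0.03275 ends -0.10549999999999998 0.1057500000000002 w 0.0655 l 0.2112500000000002
0.5379061427913631 0.20612160944993693 -16.932382111000795
slopes 8.3971905e-09 2.5591065e-09 edges -0.03275 0.03275 ends -0.10599999999999998 0.1057500000000002 w 0.0655 l 0.2117500000000002
0.5377865616496383 0.2061580148141541 -16.932381797126002
place 0.5301333685664859 0.20848795808213028 -16.932381797126002
```

View pics/rect.png

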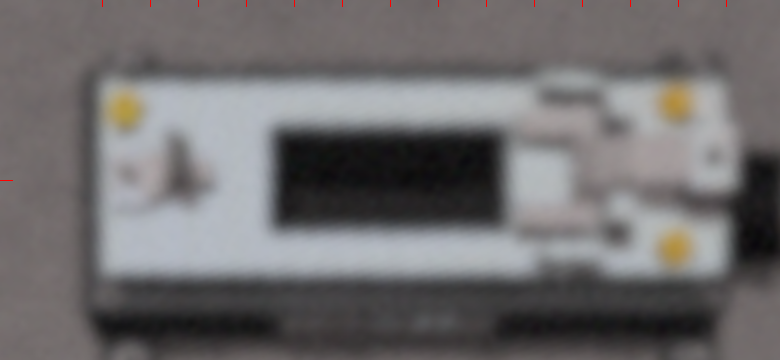

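The measurements agree with the given sizes:
- The mirror measures 140 x 46.6 mm, centred at (0.552, -0.221) with yaw about -3.8°.
- The mount place is about (0.530, 0.2085) with yaw -16.9°.
- The plate top is at about 58.7 mm, so S is about 67.7 mm, to be checked by feel.

I'll refine the mirror pose and work out the tool axes next.

```bash
cat >> h.py <<'E'
from scipy.spatial.transform import Rotation as Ro
def st():
    o=sensors.get_obs(); R=Ro.from_euler('xyz',o['orientation'],degrees=True).as_matrix(); return o,np.array(o['position']),R
E
python3 - <<'E'
from h import *
o,p,R=st(); print(p,R.round(3)); y=R[:,1]; print('tool y yaw',np.degrees(np.arctan2(y[1],y[0])))
d=np.load('top0.npz');im=d['img'];Rc,t,K=d['R'],d['t'],d['K']
W=d['W']
g=cv2.resize(im,None,fx=4,fy=4,interpolation=cv2.INTER_CUBIC)
hsv=cv2.cvtColor(g,cv2.COLOR_RGB2HSV)
m=((hsv[...,0]>35)&(hsv[...,0]<90)&(hsv[...,1]>12)&(hsv[...,2]<150)).astype(np.uint8)
mm=np.zeros_like(m); mm[700:1000,1220:1460]=m[700:1000,1220:1460]
mm=cv2.morphologyEx(mm,cv2.MORPH_OPEN,np.ones((5,5)))
c=max(cv2.findContours(mm,0,2)[0],key=cv2.contourArea).reshape(-1,2)
u,v=(c[:,0]-1.5)/4,(c[:,1]-1.5)/4
r=np.stack([(u-K[2])/K[0],(v-K[3])/K[1],np.ones(len(u))],-1)@Rc; C=-Rc.T@t
P=C+r*((.036-C[2])/r[:,2])[:,None]
print(cv2.minAreaRect(P[:,:2].astype(np.float32)*1000))
cv2.imwrite('pics/mir.png',g[640:1040,1100:1560,::-1])
E
```

```text
[0.27926962 0.61410544 0.21747943] [[-0.     0.414  0.91 ]
 [-0.001  0.91  -0.414]
 [-1.    -0.001  0.   ]]
tool y yaw 65.54683251958157
((547.1250610351562, -201.58189392089844), (8.829292297363281, 51.01143264770508), 88.26415252685547)
```

View pics/mir.png

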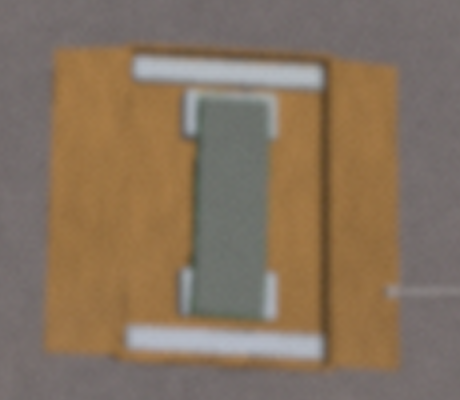

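Call:
{"op": "arm_command", "data": {
  "moves": [
    {"x":0.025,"y":-0.05,"wz":0.072,"claw":0.55},
    {"x":0.03,"y":-0.05,"wz":0.072},
    {"x":0.03,"y":-0.05,"wz":0.072},
    {"x":0.03,"y":-0.05,"wz":0.072},
    {"x":0.03,"y":-0.05,"wz":0.073}
  ]
}}

```text
invalid input
```

Call:
{"op": "arm_command", "data": {
  "moves": [
    {"x":0.03,"y":-0.05},
    {"x":0.03,"y":-0.055},
    {"x":0.025,"y":-0.055},
    {"x":0.02,"y":-0.055},
    {"x":0.015,"y":-0.06}
  ]
}}

```text
invalid input
```

Call:
{"op": "arm_command", "data": {
  "moves": [
    {"x":0.008,"y":-0.06},
    {"y":-0.06},
    {"y":-0.06},
    {"y":-0.06},
    {"y":-0.06}
  ]
}}

```text
invalid input
```

Call:
{"op": "arm_command", "data": {
  "moves": [
    {"x":0.025,"y":-0.05,"z":0,"wx":0,"wy":0,"wz":0.072,"claw":0.55},
    {"x":0.03,"y":-0.05,"z":0,"wx":0,"wy":0,"wz":0.072,"claw":0.55},
    {"x":0.03,"y":-0.05,"z":0,"wx":0,"wy":0,"wz":0.072,"claw":0.55},
    {"x":0.03,"y":-0.05,"z":0,"wx":0,"wy":0,"wz":0.072,"claw":0.55},
    {"x":0.03,"y":-0.05,"z":0,"wx":0,"wy":0,"wz":0.073,"claw":0.55}
  ]
}}

```text
clock: 0.72
position: [0.4251, 0.3626, 0.218]
orientation: [-136.5, 90.0, -140.1]
wrist_force: [0.7, 0.9, 1.2]
finger_gap: 0.0658
```

Call:
{"op": "arm_command", "data": {
  "moves": [
    {"x":0.03,"y":-0.05,"z":0,"wx":0,"wy":0,"wz":0,"claw":0.55},
    {"x":0.03,"y":-0.055,"z":0,"wx":0,"wy":0,"wz":0,"claw":0.55},
    {"x":0.025,"y":-0.055,"z":0,"wx":0,"wy":0,"wz":0,"claw":0.55},
    {"x":0.02,"y":-0.055,"z":0,"wx":0,"wy":0,"wz":0,"claw":0.55},
    {"x":0.015,"y":-0.06,"z":0,"wx":0,"wy":0,"wz":0,"claw":0.55}
  ]
}}

```text
clock: 1.35
position: [0.5448, 0.0878, 0.218]
orientation: [-148.7, 90.0, -152.4]
wrist_force: [1.0, 0.9, 0.2]
finger_gap: 0.0664
```

Call:
{"op": "arm_command", "data": {
  "moves": [
    {"x":0.007,"y":-0.06,"z":0,"wx":0,"wy":0,"wz":0,"claw":0.55},
    {"x":0,"y":-0.06,"z":0,"wx":0,"wy":0,"wz":0,"claw":0.55},
    {"x":0,"y":-0.06,"z":-0.02,"wx":0,"wy":0,"wz":0,"claw":0.55},
    {"x":0,"y":-0.06,"z":-0.04,"wx":0,"wy":0,"wz":0,"claw":0.55},
    {"x":0,"y":-0.06,"z":-0.04,"wx":0,"wy":0,"wz":0,"claw":0.55}
  ]
}}

```text
clock: 1.98
position: [0.5512, -0.1953, 0.1281]
orientation: [-4.2, 90.0, -8.0]
wrist_force: [1.6, 0.4, 1.1]
finger_gap: 0.0661
```

Call:
{"op": "arm_command", "data": {
  "moves": [
    {"x":0,"y":0,"z":0,"wx":0,"wy":0,"wz":0,"claw":0.55}
  ]
}}

```text
clock: 2.1
position: [0.5487, -0.198, 0.1263]
orientation: [-162.2, 89.7, -166.3]
wrist_force: [-0.2, 0.7, -0.6]
finger_gap: 0.0661
```

```bash
python3 - <<'E'
from h import *
o,p,R=st(); print(p,R.round(4)); y=R[:,1]; print('tool y yaw',np.degrees(np.arctan2(y[1],y[0])))
print((np.array([.5519,-.2206])-p[:2]).round(4))
E
```

```text
[ 0.54866748 -0.19797117  0.12632744] [[-0.0047  0.0717  0.9974]
 [-0.0011  0.9974 -0.0717]
 [-1.     -0.0015 -0.0046]]
tool y yaw 85.886147152745
[ 0.0032 -0.0226]
```

Call:
{"op": "arm_command", "data": {
  "moves": [
    {"x":0.003,"y":-0.0225,"z":-0.02,"wx":0,"wy":0,"wz":0.005,"claw":0.55},
    {"x":0,"y":0,"z":-0.025,"wx":0,"wy":0,"wz":0,"claw":0.55},
    {"x":0,"y":0,"z":0,"wx":0,"wy":0,"wz":0,"claw":0.55}
  ]
}}

```text
clock: 2.48
position: [0.5534, -0.2153, 0.0828]
orientation: [167.6, 89.8, 164.1]
wrist_force: [0.3, 0.4, 0.9]
finger_gap: 0.0663
```

```bash
python3 - <<'E'
from h import *
o,p,R=st(); print(p,R.round(4)); y=R[:,1]; print('tool y yaw',np.degrees(np.arctan2(y[1],y[0])))
a=snap('top');b=snap('side')
A=cv2.resize(a['image'][150:270,270:390],(480,480),interpolation=cv2.INTER_CUBIC);B=cv2.resize(b['image'][180:300,240:360],(480,480),interpolation=cv2.INTER_CUBIC)
cv2.imwrite('pics/g1.png',cv2.resize(np.hstack([A,B]),(800,400))[:,:,::-1])
E
```

```text
[ 0.55344817 -0.21533748  0.08275337] [[-2.900e-03  6.040e-02  9.982e-01]
 [ 8.000e-04  9.982e-01 -6.040e-02]
 [-1.000e+00  6.000e-04 -2.900e-03]]
tool y yaw 86.53546520130922
```

View pics/g1.png

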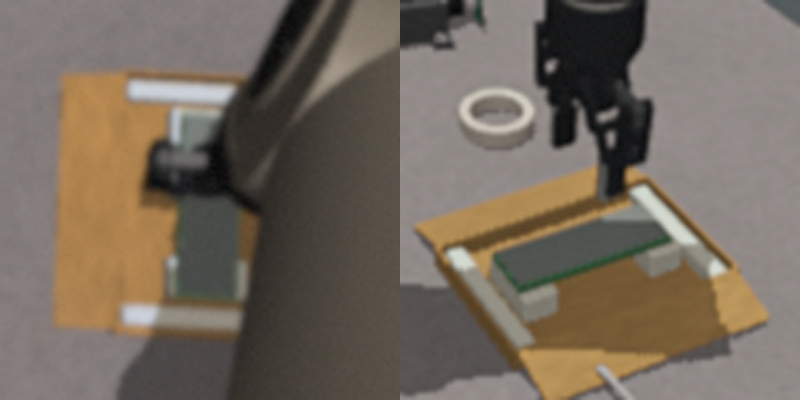

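Call:
{"op": "arm_command", "data": {
  "moves": [
    {"x":-0.001,"y":-0.005,"z":-0.02,"wx":0,"wy":0,"wz":-0.006,"claw":0.55},
    {"x":0,"y":0,"z":-0.018,"wx":0,"wy":0,"wz":0,"claw":0.55},
    {"x":0,"y":0,"z":0,"wx":0,"wy":0,"wz":0,"claw":0.55}
  ]
}}

```text
clock: 2.95
position: [0.5523, -0.2208, 0.0444]
orientation: [171.7, 89.8, 167.8]
wrist_force: [-0.9, 0.4, 1.1]
finger_gap: 0.0658
```

Call:
{"op": "arm_command", "data": {
  "moves": [
    {"x":0,"y":0,"z":-0.0135,"wx":0,"wy":0,"wz":0,"claw":0.55},
    {"x":0,"y":0,"z":0,"wx":0,"wy":0,"wz":0,"claw":0.55},
    {"x":0,"y":0,"z":0,"wx":0,"wy":0,"wz":0,"claw":-0.3},
    {"x":0,"y":0,"z":0,"wx":0,"wy":0,"wz":0,"claw":-0.3},
    {"x":0,"y":0,"z":0,"wx":0,"wy":0,"wz":0,"claw":-0.3}
  ],
  "grip_force": 60
}}

```text
clock: 3.58
position: [0.5535, -0.2213, 0.0328]
orientation: [-13.5, 90.0, -17.3]
wrist_force: [-1.3, 0.3, -0.1]
finger_gap: 0.0294
```

Call:
{"op": "arm_command", "data": {
  "moves": [
    {"x":0,"y":0,"z":0,"wx":0,"wy":0,"wz":0,"claw":-0.3},
    {"x":0,"y":0,"z":0,"wx":0,"wy":0,"wz":0,"claw":-0.3}
  ]
}}

```text
clock: 3.82
position: [0.5534, -0.2213, 0.0326]
orientation: [-62.3, 90.0, -66.1]
wrist_force: [-0.0, -0.2, 0.4]
finger_gap: 0.0298
```

```bash
python3 - <<'E'
from h import *
o,p,R=st(); print(p,R.round(4),o['finger_gap'])
a=snap('top');b=snap('side')
A=cv2.resize(a['image'][150:270,270:390],(480,480),interpolation=cv2.INTER_CUBIC);B=cv2.resize(b['image'][200:300,250:350],(480,480),interpolation=cv2.INTER_CUBIC)
cv2.imwrite('pics/g2.png',cv2.resize(np.hstack([A,B]),(800,400))[:,:,::-1])
E
```

```text
[ 0.55335978 -0.22126942  0.03255641] [[ 0.000e+00  6.680e-02  9.978e-01]
 [-1.000e-04  9.978e-01 -6.680e-02]
 [-1.000e+00 -1.000e-04  0.000e+00]] 0.02983086669603221
```

View pics/g2.png

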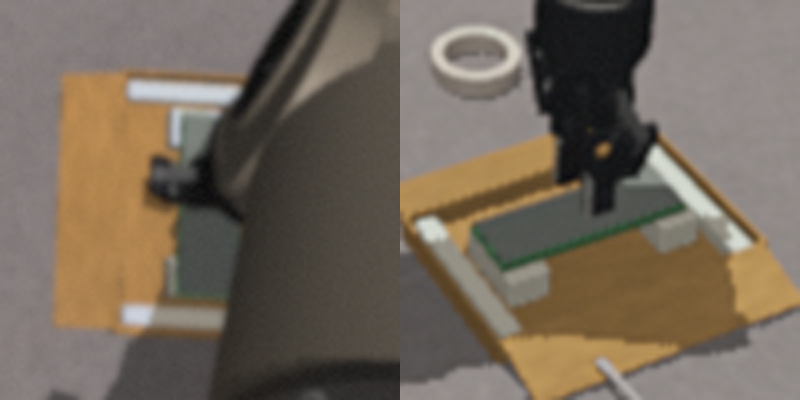

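```bash
python3 - <<'E'
from h import *
b=snap('side'); W=world(b)
m=(np.abs(W[...,0]-.553)<.014)&(np.abs(W[...,1]+.221)<.06)&(W[...,2]>0.01)&(W[...,2]<.14)
P=W[m]; hs=cv2.cvtColor(b['image'],cv2.COLOR_RGB2GRAY)[m]
for lo in np.arange(.01,.13,.006):
    k=(P[:,2]>lo)&(P[:,2]<=lo+.006)
    if k.sum(): print(round(lo,3),k.sum(),(np.percentile(P[k,1],[0,10,50,90,100])*1000).round(),hs[k].mean().round())
B=cv2.resize(b['image'][215:275,270:340],(770,600),interpolation=cv2.INTER_CUBIC)
cv2.imwrite('pics/g3.png',cv2.resize(B,(700,600))[:,:,::-1])
E
```

```text
0.016 2 [-161. -161. -161. -161. -161.] 80.0
0.022 6 [-246. -245. -244. -242. -241.] 71.0
0.028 21 [-247. -246. -243. -223. -197.] 75.0
0.034 78 [-246. -243. -227. -204. -200.] 84.0
0.04 1 [-205. -205. -205. -205. -205.] 126.0
0.046 18 [-245. -242. -207. -205. -204.] 64.0
0.052 23 [-250. -249. -208. -204. -199.] 44.0
0.058 27 [-252. -250. -238. -204. -203.] 39.0
0.064 26 [-253. -251. -224. -201. -192.] 49.0
0.07 31 [-254. -252. -239. -205. -198.] 43.0
0.076 22 [-252. -249. -209. -205. -202.] 41.0
0.082 15 [-253. -248. -205. -201. -198.] 45.0
0.088 21 [-265. -250. -205. -199. -197.] 37.0
0.094 41 [-271. -268. -239. -185. -180.] 40.0
0.1 32 [-274. -270. -245. -181. -171.] 36.0
0.106 28 [-277. -273. -244. -179. -172.] 38.0
0.112 50 [-278. -276. -240. -175. -169.] 31.0
0.118 27 [-279. -279. -246. -171. -165.] 37.0
0.124 24 [-281. -275. -210. -170. -162.] 30.0
```

View pics/g3.png

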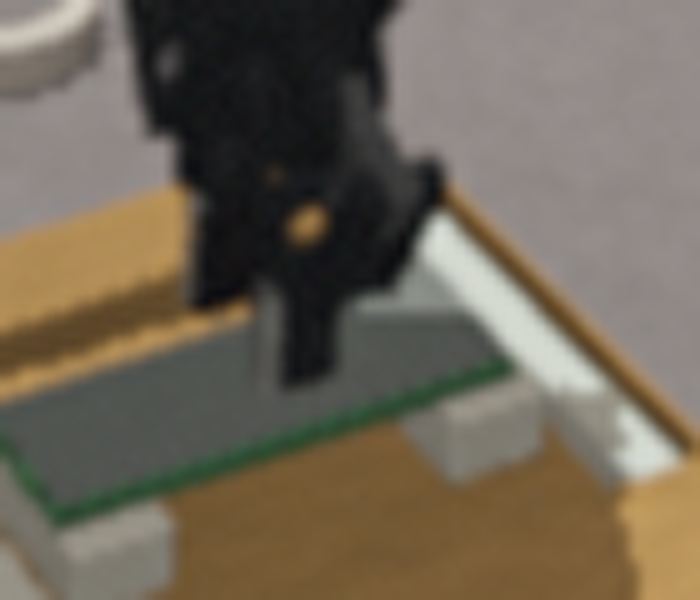

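The fingers closed above the mirror: their lowest points read about 42 mm, so the tips are higher than I assumed. I'll feel down to the glass gently to calibrate the tip offset.

Call:
{"op": "arm_command", "data": {
  "moves": [
    {"x":0,"y":0,"z":-0.003,"wx":0,"wy":0,"wz":0,"claw":-0.3},
    {"x":0,"y":0,"z":0,"wx":0,"wy":0,"wz":0,"claw":-0.3}
  ]
}}

```text
clock: 4.22
position: [0.5532, -0.2212, 0.0292]
orientation: [179.8, 90.0, 176.0]
wrist_force: [-0.3, -0.6, -0.1]
finger_gap: 0.0298
```

```bash
python3 - <<'E'
from h import *
o,p,R=st(); print(p,o['wrist_force'],o['ft_torque'])
E
```

```text
[ 0.55316997 -0.22121285  0.02918677] [-0.27752323 -0.63338239 -0.05939833] [ 0.00107948 -0.00086053  0.04937152]
```

Call:
{"op": "arm_command", "data": {
  "moves": [
    {"x":0,"y":0,"z":-0.002,"wx":0,"wy":0,"wz":0,"claw":-0.3},
    {"x":0,"y":0,"z":0,"wx":0,"wy":0,"wz":0,"claw":-0.3}
  ]
}}

```text
clock: 4.47
position: [0.5533, -0.2212, 0.0273]
orientation: [177.2, 90.0, 173.4]
wrist_force: [-0.2, -0.9, 0.6]
finger_gap: 0.03
```

Call:
{"op": "arm_command", "data": {
  "moves": [
    {"x":0,"y":0,"z":-0.002,"wx":0,"wy":0,"wz":0,"claw":-0.3},
    {"x":0,"y":0,"z":0,"wx":0,"wy":0,"wz":0,"claw":-0.3}
  ]
}}

```text
clock: 4.72
position: [0.5533, -0.2212, 0.0253]
orientation: [177.6, 90.0, 173.8]
wrist_force: [-0.4, -0.0, 0.2]
finger_gap: 0.0301
```

Call:
{"op": "arm_command", "data": {
  "moves": [
    {"x":0,"y":0,"z":-0.002,"wx":0,"wy":0,"wz":0,"claw":-0.3},
    {"x":0,"y":0,"z":0,"wx":0,"wy":0,"wz":0,"claw":-0.3}
  ]
}}

```text
clock: 4.97
position: [0.5533, -0.2212, 0.0233]
orientation: [-177.7, 90.0, 178.5]
wrist_force: [-0.5, 0.5, -0.1]
finger_gap: 0.03
```

```bash
python3 - <<'E'
from h import *
o,p,R=st(); print(p,o['wrist_force'],o['ft_torque'],o['finger_gap'])
b=snap('side'); W=world(b)
B=cv2.resize(b['image'][215:275,270:340],(700,600),interpolation=cv2.INTER_CUBIC)
cv2.imwrite('pics/g4.png',B[:,:,::-1])
E
```

```text
[ 0.55325601 -0.22122212  0.02331949] [-0.54084295  0.50249542 -0.14676199] [-0.01989643 -0.03831461  0.0077438 ] 0.0300075404063081
```

View pics/g4.png

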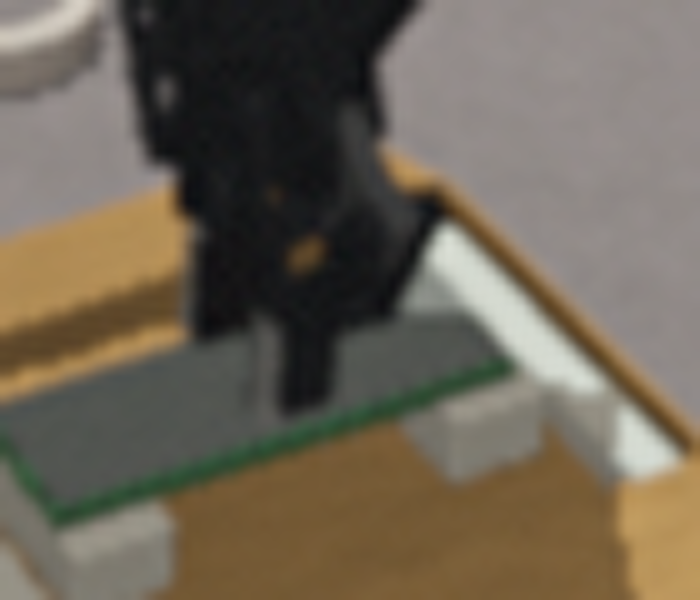

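Call:
{"op": "arm_command", "data": {
  "moves": [
    {"x":0,"y":0,"z":-0.002,"wx":0,"wy":0,"wz":0,"claw":-0.3},
    {"x":0,"y":0,"z":0,"wx":0,"wy":0,"wz":0,"claw":-0.3}
  ]
}}

```text
clock: 5.28
position: [0.5535, -0.2214, 0.0224]
orientation: [28.2, 90.0, 24.3]
wrist_force: [-6.3, 2.5, 18.1]
finger_gap: 0.0299
```

Call:
{"op": "arm_command", "data": {
  "moves": [
    {"x":0,"y":0,"z":-0.002,"wx":0,"wy":0,"wz":0,"claw":-0.3},
    {"x":0,"y":0,"z":0,"wx":0,"wy":0,"wz":0,"claw":-0.3}
  ]
}}

```text
clock: 5.52
position: [0.5536, -0.2214, 0.0222]
orientation: [45.1, 89.9, 41.2]
wrist_force: [-17.6, 7.5, 55.4]
finger_gap: 0.0299
```

Call:
{"op": "arm_command", "data": {
  "moves": [
    {"x":0,"y":0,"z":0.003,"wx":0,"wy":0,"wz":0,"claw":-0.3},
    {"x":0,"y":0,"z":0,"wx":0,"wy":0,"wz":0,"claw":-0.3}
  ]
}}

```text
clock: 5.78
position: [0.5535, -0.2213, 0.0227]
orientation: [-9.3, 90.0, -13.1]
wrist_force: [-0.1, -0.2, 0.6]
finger_gap: 0.03
```

```bash
python3 - <<'E'
from h import *
o,p,R=st(); print(p,o['wrist_force'],o['ft_torque'],o['finger_gap'])
b=snap('side'); W=world(b)
B=cv2.resize(b['image'][130:290,230:390],(640,600),interpolation=cv2.INTER_CUBIC)
cv2.imwrite('pics/g5.png',B[:,:,::-1])
g=cv2.cvtColor(b['image'],cv2.COLOR_RGB2GRAY)
# finger column depths
for v in range(240,262,2): print(v,[(tuple((W[v,u]*1000).round().astype(int)),int(g[v,u])) for u in (298,300,302)])
E
```

```text
[ 0.55353192 -0.22128392  0.02271904] [-0.07536895 -0.21339138  0.56761758] [ 0.02247873  0.01479157 -0.01799356] 0.030037393786040853
240 [((np.int64(543), np.int64(-246), np.int64(99)), 35), ((np.int64(613), np.int64(-160), np.int64(10)), 76), ((np.int64(538), np.int64(-270), np.int64(118)), 46)]
242 [((np.int64(542), np.int64(-247), np.int64(93)), 27), ((np.int64(551), np.int64(-244), np.int64(87)), 41), ((np.int64(539), np.int64(-269), np.int64(110)), 24)]
244 [((np.int64(542), np.int64(-249), np.int64(88)), 24), ((np.int64(540), np.int64(-260), np.int64(96)), 21), ((np.int64(538), np.int64(-272), np.int64(106)), 20)]
246 [((np.int64(542), np.int64(-250), np.int64(82)), 22), ((np.int64(539), np.int64(-261), np.int64(91)), 22), ((np.int64(538), np.int64(-271), np.int64(99)), 24)]
248 [((np.int64(544), np.int64(-247), np.int64(72)), 46), ((np.int64(539), np.int64(-262), np.int64(86)), 24), ((np.int64(540), np.int64(-269), np.int64(90)), 22)]
250 [((np.int64(545), np.int64(-246), np.int64(64)), 41), ((np.int64(549), np.int64(-249), np.int64(65)), 22), ((np.int64(553), np.int64(-252), np.int64(65)), 26)]
252 [((np.int64(544), np.int64(-248), np.int64(60)), 41), ((np.int64(550), np.int64(-248), np.int64(57)), 24), ((np.int64(554), np.int64(-252), np.int64(58)), 26)]
254 [((np.int64(544), np.int64(-248), np.int64(53)), 31), ((np.int64(550), np.int64(-249), np.int64(51)), 20), ((np.int64(554), np.int64(-252), np.int64(51)), 38)]
256 [((np.int64(546), np.int64(-246), np.int64(44)), 52), ((np.int64(554), np.int64(-244), np.int64(39)), 60), ((np.int64(562), np.int64(-243), np.int64(35)), 76)]
258 [((np.int64(548), np.int64(-244), np.int64(35)), 74), ((np.int64(554), np.int64(-244), np.int64(32)), 66), ((np.int64(560), np.int64(-245), np.int64(30)), 68)]
260 [((np.int64(550), np.int64(-243), np.int64(26)), 74), ((np.int64(571), np.int64(-222), np.int64(1)), 87), ((np.int64(575), np.int64(-226), np.int64(2)), 93)]
```

View pics/g5.png

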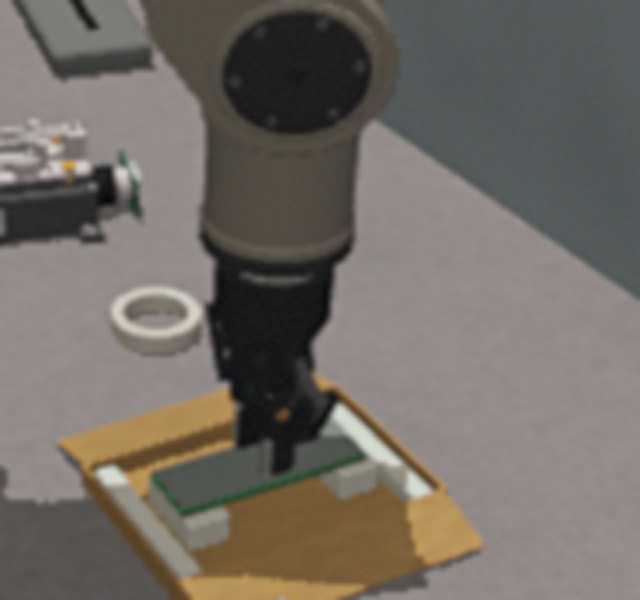

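The glass was reached at a TCP height of 22.7 mm, so at this opening the tips sit about 13 mm behind the reported TCP. I'll use that measured offset. Now I'll open and go lower around the glass.

Call:
{"op": "arm_command", "data": {
  "moves": [
    {"x":0,"y":0,"z":0.002,"wx":0,"wy":0,"wz":0,"claw":0.55},
    {"x":0,"y":0,"z":0,"wx":0,"wy":0,"wz":0,"claw":0.55},
    {"x":0,"y":0,"z":0,"wx":0,"wy":0,"wz":0,"claw":0.55},
    {"x":0,"y":0,"z":0,"wx":0,"wy":0,"wz":0,"claw":0.55}
  ]
}}

```text
clock: 6.32
position: [0.5533, -0.2212, 0.0244]
orientation: [-171.6, 90.0, -175.4]
wrist_force: [0.7, -0.6, 0.3]
finger_gap: 0.066
```

```bash
python3 - <<'E'
from h import *
o,p,R=st(); print(p,o['wrist_force'],o['ft_torque'],o['finger_gap'])
b=snap('side'); W=world(b)
B=cv2.resize(b['image'][205:285,265:345],(640,600),interpolation=cv2.INTER_CUBIC)
cv2.imwrite('pics/g6.png',B[:,:,::-1])
E
```

```text
[ 0.55329547 -0.22122409  0.02438271] [ 0.67865425 -0.56520869  0.31202709] [-0.00124558 -0.01703     0.00840162] 0.0660360177426051
```

View pics/g6.png

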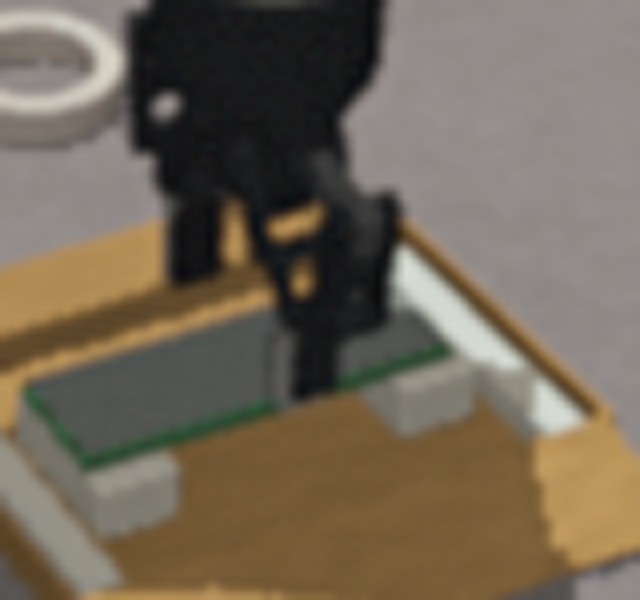

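Call:
{"op": "arm_command", "data": {
  "moves": [
    {"x":0,"y":0,"z":-0.003,"wx":0,"wy":0,"wz":0,"claw":0.55},
    {"x":0,"y":0,"z":-0.003,"wx":0,"wy":0,"wz":0,"claw":0.55}
  ]
}}

```text
clock: 6.62
position: [0.5533, -0.2212, 0.0182]
orientation: [-147.7, 90.0, -151.5]
wrist_force: [0.1, 0.1, 0.1]
finger_gap: 0.0662
```

Call:
{"op": "arm_command", "data": {
  "moves": [
    {"x":0,"y":0,"z":-0.003,"wx":0,"wy":0,"wz":0,"claw":0.55},
    {"x":0,"y":0,"z":-0.002,"wx":0,"wy":0,"wz":0,"claw":0.55}
  ]
}}

```text
clock: 6.88
position: [0.5532, -0.2213, 0.0132]
orientation: [-173.6, 90.0, -177.4]
wrist_force: [-1.0, 0.0, -0.6]
finger_gap: 0.066
```

Call:
{"op": "arm_command", "data": {
  "moves": [
    {"x":0,"y":0,"z":-0.003,"wx":0,"wy":0,"wz":0,"claw":0.55},
    {"x":0,"y":0,"z":-0.002,"wx":0,"wy":0,"wz":0,"claw":0.55}
  ]
}}

```text
clock: 7.12
position: [0.5533, -0.2212, 0.0083]
orientation: [-173.7, 90.0, -177.6]
wrist_force: [-0.9, 0.3, 0.2]
finger_gap: 0.0664
```

Call:
{"op": "arm_command", "data": {
  "moves": [
    {"x":0,"y":0,"z":-0.002,"wx":0,"wy":0,"wz":0,"claw":0.55},
    {"x":0,"y":0,"z":0,"wx":0,"wy":0,"wz":0,"claw":0.55}
  ]
}}

```text
clock: 7.38
position: [0.5533, -0.2213, 0.0064]
orientation: [-176.7, 90.0, 179.5]
wrist_force: [0.1, 0.7, -0.3]
finger_gap: 0.0662
```

```bash
python3 - <<'E'
from h import *
o,p,R=st(); print(p,o['wrist_force'],o['ft_torque'],o['finger_gap'])
b=snap('side'); W=world(b)
B=cv2.resize(b['image'][205:285,265:345],(640,600),interpolation=cv2.INTER_CUBIC)
cv2.imwrite('pics/g7.png',B[:,:,::-1])
E
```

```text
[ 0.55327739 -0.22125949  0.00637713] [ 0.14315517  0.66677093 -0.27651404] [-0.04649841 -0.00263862  0.02513508] 0.06621740774484923
```

View pics/g7.png

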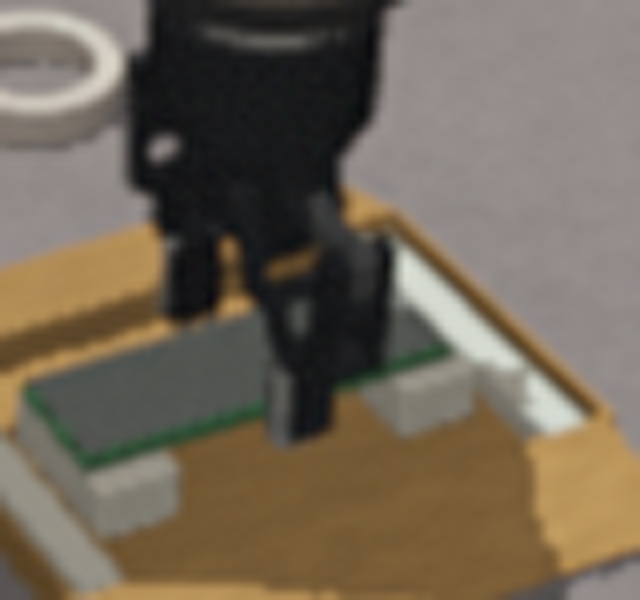

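The fingers now straddle the glass, with the near tip at (295,440) below the green edge. Closing.

Call:
{"op": "arm_command", "data": {
  "moves": [
    {"x":0,"y":0,"z":0,"wx":0,"wy":0,"wz":0,"claw":-0.2},
    {"x":0,"y":0,"z":0,"wx":0,"wy":0,"wz":0,"claw":-0.2},
    {"x":0,"y":0,"z":0,"wx":0,"wy":0,"wz":0,"claw":-0.2},
    {"x":0,"y":0,"z":0,"wx":0,"wy":0,"wz":0,"claw":-0.2}
  ],
  "grip_force": 60
}}

```text
clock: 7.92
position: [0.5534, -0.2213, 0.0069]
orientation: [22.1, 90.0, 18.3]
wrist_force: [-2.4, 1.0, 6.5]
finger_gap: 0.0446
```

```bash
python3 - <<'E'
from h import *
o,p,R=st(); print(p,o['wrist_force'],o['ft_torque'],o['finger_gap'])
b=snap('side'); W=world(b)
B=cv2.resize(b['image'][205:285,265:345],(640,600),interpolation=cv2.INTER_CUBIC)
cv2.imwrite('pics/g8.png',B[:,:,::-1])
E
```

```text
[ 0.5534048  -0.22128422  0.0069324 ] [-2.42315604  1.0481232   6.538186  ] [0.23902549 0.44626091 0.03125905] 0.044599366724018874
```

View pics/g8.png

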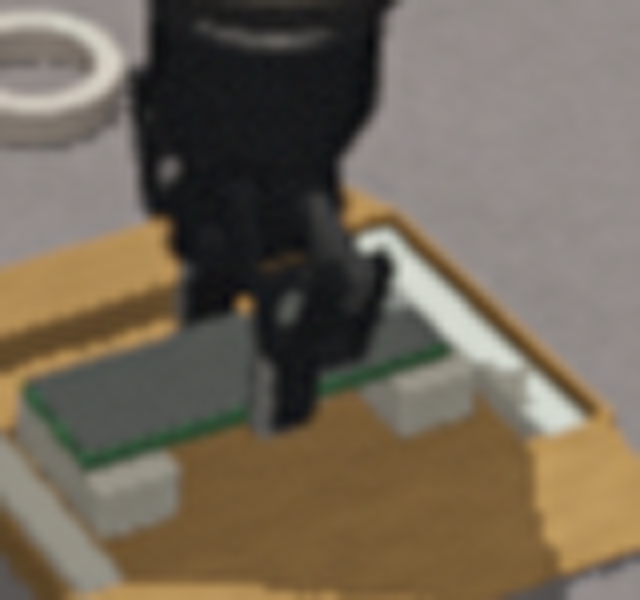

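Call:
{"op": "arm_command", "data": {
  "moves": [
    {"x":0,"y":0,"z":0.005,"wx":0,"wy":0,"wz":0,"claw":-0.2},
    {"x":0,"y":0,"z":0.015,"wx":0,"wy":0,"wz":0,"claw":-0.2},
    {"x":0,"y":0,"z":0.03,"wx":0,"wy":0,"wz":0,"claw":-0.2},
    {"x":0,"y":0,"z":0.04,"wx":0,"wy":0,"wz":0,"claw":-0.2},
    {"x":0,"y":0,"z":0.04,"wx":0,"wy":0,"wz":0,"claw":-0.2}
  ]
}}

```text
clock: 8.6
position: [0.5532, -0.2213, 0.1386]
orientation: [-30.7, 90.0, -34.5]
wrist_force: [-0.4, 0.5, -1.9]
finger_gap: 0.0447
```

Call:
{"op": "arm_command", "data": {
  "moves": [
    {"x":0,"y":0.02,"z":0,"wx":0,"wy":0,"wz":-0.045,"claw":-0.2},
    {"x":0,"y":0.035,"z":0,"wx":0,"wy":0,"wz":-0.045,"claw":-0.2},
    {"x":0,"y":0.045,"z":0,"wx":0,"wy":0,"wz":-0.045,"claw":-0.2},
    {"x":0,"y":0.045,"z":0,"wx":0,"wy":0,"wz":-0.045,"claw":-0.2},
    {"x":0,"y":0.045,"z":0,"wx":0,"wy":0,"wz":-0.045,"claw":-0.2}
  ]
}}

```text
clock: 9.22
position: [0.5533, -0.0299, 0.1375]
orientation: [31.0, 89.9, 14.1]
wrist_force: [0.4, 0.4, -1.6]
finger_gap: 0.0447
```

```bash
python3 - <<'E'
from h import *
o,p,R=st(); print(p,o['wrist_force'],o['ft_torque'],o['finger_gap']); y=R[:,1]; print('tool y yaw',np.degrees(np.arctan2(y[1],y[0])))
b=snap('side'); save(b,'c1.png')
E
```

```text
[ 0.55330891 -0.02990625  0.13753675] [ 0.37946016  0.44432044 -1.63583803] [ 0.03568634 -0.07762024 -0.03500063] 0.04469834354642366
tool y yaw 73.17677464307239
```

View pics/c1.png

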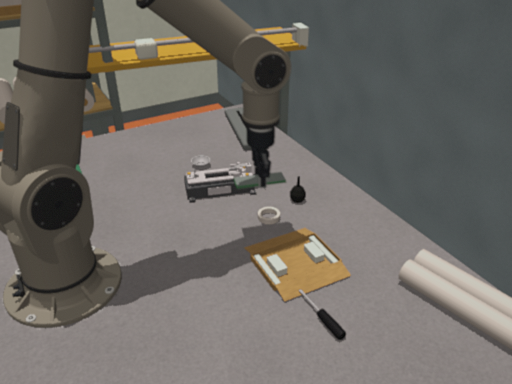

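Call:
{"op": "arm_command", "data": {
  "moves": [
    {"x":-0.008,"y":0.045,"z":0,"wx":0,"wy":0,"wz":0,"claw":-0.2},
    {"x":-0.009,"y":0.05,"z":0,"wx":0,"wy":0,"wz":0,"claw":-0.2},
    {"x":-0.009,"y":0.05,"z":0,"wx":0,"wy":0,"wz":0,"claw":-0.2},
    {"x":-0.009,"y":0.05,"z":0,"wx":0,"wy":0,"wz":0,"claw":-0.2},
    {"x":-0.009,"y":0.05,"z":0,"wx":0,"wy":0,"wz":0,"claw":-0.2}
  ]
}}

```text
clock: 9.9
position: [0.5091, 0.2151, 0.1375]
orientation: [47.8, 89.9, 31.1]
wrist_force: [0.3, -1.1, -2.6]
finger_gap: 0.0446
```

Call:
{"op": "arm_command", "data": {
  "moves": [
    {"x":0,"y":0,"z":0,"wx":0.0305,"wy":0.1,"wz":0,"claw":-0.2},
    {"x":0,"y":0,"z":0,"wx":0.0305,"wy":0.1,"wz":0,"claw":-0.2},
    {"x":0,"y":0,"z":0,"wx":0,"wy":0,"wz":0,"claw":-0.2}
  ]
}}

```text
clock: 10.28
position: [0.5107, 0.2125, 0.1367]
orientation: [179.9, 78.0, 163.1]
wrist_force: [0.1, -0.6, -1.2]
finger_gap: 0.0442
```

```bash
cat >> h.py <<'E'
YAW=np.radians(-16.93); PL=np.array([.5301,.2085,0]); EX=np.array([np.cos(YAW),np.sin(YAW),0]); EY=np.array([-np.sin(YAW),np.cos(YAW),0]); M=np.stack([EX,EY,[0,0,1]])
def mf(p): return (np.asarray(p)-PL)@M.T
E
python3 - <<'E'
from h import *
o,p,R=st(); print(mf(p).round(4),o['wrist_force']);print((M@R).round(4))
for n in('top','side'):
    b=snap(n); save(b,'c2%s.png'%n); W=world(b); np.savez('c2%s.npz'%n,W=W,img=b['image'])
E
```

```text
[-0.0197 -0.0018  0.1367] [ 0.08799784 -0.63296178 -1.23985814]
[[-2.072e-01 -1.400e-03  9.783e-01]
 [ 0.000e+00  1.000e+00  1.500e-03]
 [-9.783e-01  3.000e-04 -2.072e-01]]
```

View pics/c2top.png

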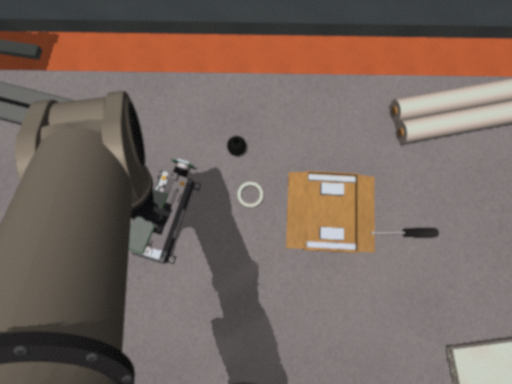

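View pics/c2side.png

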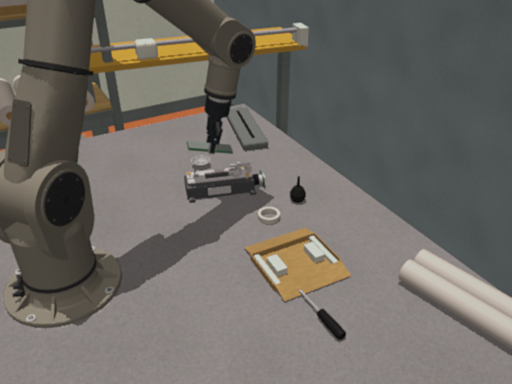

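```bash
cat > mm.py <<'E'
from h import *
import sys
def mirr(f):
    o,p,R=st()
    for n in('top','side'):
        d=np.load(f+n+'.npz'); W=d['W']; im=d['img']
        L=(W-p)@R   # tool frame: x fwd(down), y jaw, z along mirror
        hsv=cv2.cvtColor(im,cv2.COLOR_RGB2HSV)
        m=(np.abs(L[...,2])<.1)&(np.abs(L[...,1])<.035)&(L[...,0]<.0)&(L[...,0]>-.045)&(hsv[...,0]>35)&(hsv[...,0]<95)&(hsv[...,1]>15)
        P=L[m]*1000; print(n,m.sum())
        if m.sum()<30: continue
        for ax in range(3): print('xyz'[ax],np.percentile(P[:,ax],[0,2,10,50,90,98,100]).round(1))
        print(cv2.minAreaRect(P[:,1:].astype(np.float32)))
        # tilt fit height vs z
        A=np.c_[P[:,1],P[:,2],np.ones(len(P))]; k=np.abs(P[:,0]-np.median(P[:,0]))<4
        print('plane',np.linalg.lstsq(A[k],P[k,0],rcond=None)[0].round(4))
mirr(sys.argv[1])
E
python3 mm.py c2
```

```text
top 175
x [-32.1 -31.5 -30.4 -28.2 -23.8 -21.1 -19.6]
y [-30.7 -23.2 -22.7 -20.7   1.   16.3  22.6]
z [-70.7 -70.6 -69.2 -23.4  57.6  65.4  67.6]
((-5.8211164474487305, -1.0531845092773438), (50.44001770019531, 140.25941467285156), 7.664398670196533)
plane [-2.20000e-02 -2.90000e-03 -2.87615e+01]
side 171
x [-36.6 -32.  -30.7 -27.6 -21.1 -18.6 -16.5]
y [-31.2 -29.7 -26.4 -21.5   2.5  12.7  23.8]
z [-70.8 -70.3 -66.4  17.5  53.9  64.5  69.5]
((-3.4744129180908203, -0.7908706665039062), (139.92861938476562, 54.64061737060547), 89.00404357910156)
plane [-4.78000e-02 -8.80000e-03 -2.88268e+01]
```

Call:
{"op": "arm_command", "data": {
  "moves": [
    {"x":-0.001,"y":0.002,"z":-0.02,"wx":0,"wy":0,"wz":0,"claw":-0.2},
    {"x":0,"y":0,"z":-0.025,"wx":0,"wy":0,"wz":0,"claw":-0.2},
    {"x":0,"y":0,"z":-0.015,"wx":0,"wy":0,"wz":0,"claw":-0.2},
    {"x":0,"y":0,"z":0,"wx":0,"wy":0,"wz":0,"claw":-0.2}
  ]
}}

```text
clock: 10.88
position: [0.5074, 0.2156, 0.0754]
orientation: [-179.8, 77.9, 163.5]
wrist_force: [0.7, 0.7, -2.4]
finger_gap: 0.0447
```

```bash
cat > look.py <<'E'
from h import *
import sys
f=sys.argv[1]
o,p,R=st(); print(o['clock'],mf(p).round(4),'F mount',(M@o['wrist_force']).round(2),'T',(M@o['ft_torque']).round(2),o['finger_gap'].round(4));print('tilt',np.degrees(np.arctan2(-(M@R)[2,2],(M@R)[0,2])),'zax',(M@R)[:,2].round(4),'yax',(M@R)[:,1].round(4))
if f!='-':
  for n in('top','side'):
    b=snap(n); W=world(b); np.savez(f+n+'.npz',W=W,img=b['image'],R=b['R'],t=b['t'],K=[b['fx'],b['fy'],b['cx'],b['cy']])
    if n=='side': B=cv2.resize(b['image'][135:205,175:275],(800,560),interpolation=cv2.INTER_CUBIC)
    else: B=cv2.resize(b['image'][150:270,120:210],(450,600),interpolation=cv2.INTER_CUBIC)
    cv2.imwrite('pics/%s%s.png'%(f,n),B[:,:,::-1])
E
python3 look.py d1; python3 mm.py d1
```

```text
Traceback (most recent call last):
  File "look.py", line 4, in <module>
    o,p,R=st(); print(o['clock'],mf(p).round(4),'F mount',(M@o['wrist_force']).round(2),'T',(M@o['ft_torque']).round(2),o['finger_gap'].round(4));print('tilt',np.degrees(np.arctan2(-(M@R)[2,2],(M@R)[0,2])),'zax',(M@R)[:,2].round(4),'yax',(M@R)[:,1].round(4))
                                                                                                                        ^^^^^^^^^^^^^^^^^^^^^
AttributeError: 'float' object has no attribute 'round'
Traceback (most recent call last):
  File "mm.py", line 17, in <module>
    mirr(sys.argv[1])
    ~~~~^^^^^^^^^^^^^
  File "mm.py", line 6, in mirr
    d=np.load(f+n+'.npz'); W=d['W']; im=d['img']
FileNotFoundError: [Errno 2] No such file or directory: 'd1top.npz'
```

```bash
sed -i "s/o\['finger_gap'\].round(4)/round(float(o['finger_gap']),4)/" look.py
python3 look.py d1; python3 mm.py d1
```

```text
10.875 [-0.0238  0.0002  0.0754] F mount [ 0.49  0.9  -2.37] T [ 0.   -0.25 -0.01] 0.0447
tilt 12.056691619423988 zax [ 0.9779  0.0038 -0.2089] yax [-4.1e-03  1.0e+00 -8.0e-04]
top 166
x [-30.3 -29.9 -28.9 -26.4 -21.4 -18.4  -0.3]
y [-23.7 -23.5 -23.  -20.8   4.3  20.   22.4]
z [-72.8 -72.5 -71.4 -30.8  56.5  63.2  67. ]
((-0.6750011444091797, -2.8925933837890625), (139.79983520507812, 46.070499420166016), 89.99626159667969)
plane [-3.32000e-02 -7.40000e-03 -2.72467e+01]
side 168
x [-41.7 -33.7 -30.5 -26.6 -20.2 -17.4  -4.4]
y [-29.8 -28.4 -25.4 -21.2   4.2  17.6  25.2]
z [-72.3 -71.7 -67.9  14.1  57.7  65.7  78.4]
((-3.5565338134765625, 2.7179412841796875), (53.91316604614258, 150.41127014160156), 1.4106004238128662)
plane [-4.89000e-02 -6.70000e-03 -2.78532e+01]
```

View pics/d1side.png

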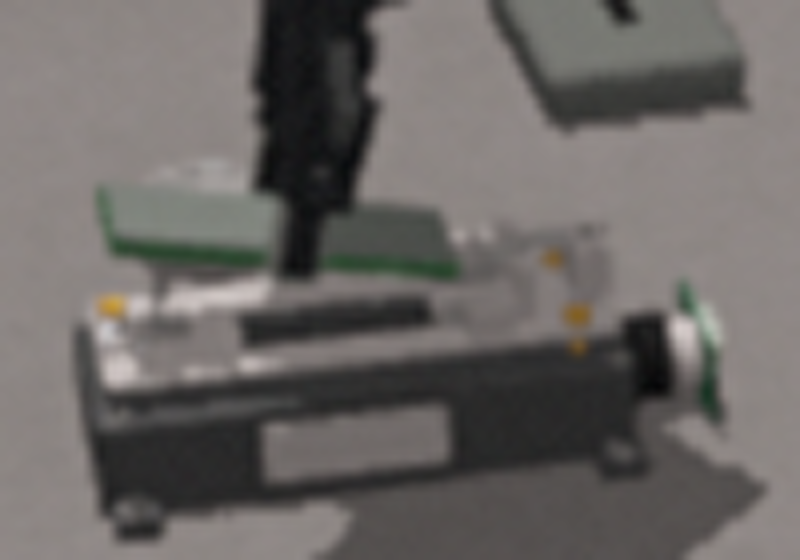

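View pics/d1top.png

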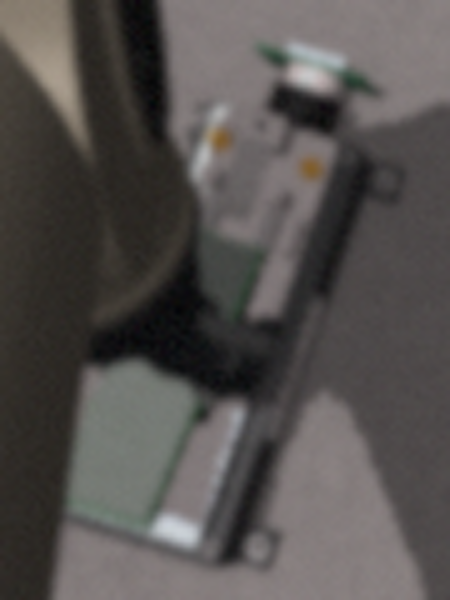

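Call:
{"op": "arm_command", "data": {
  "moves": [
    {"x":0.003,"y":-0.001,"z":-0.004,"wx":0,"wy":0,"wz":0,"claw":-0.2},
    {"x":0,"y":0,"z":-0.004,"wx":0,"wy":0,"wz":0,"claw":-0.2},
    {"x":0,"y":0,"z":0,"wx":0,"wy":0,"wz":0,"claw":-0.2}
  ]
}}

```text
clock: 11.35
position: [0.5113, 0.2147, 0.0683]
orientation: [179.8, 78.0, 163.1]
wrist_force: [0.6, -0.7, -2.3]
finger_gap: 0.0447
```

```bash
python3 look.py - 
```

```text
11.35 [-0.0198  0.0004  0.0683] F mount [ 0.81 -0.48 -2.3 ] T [ 0.03 -0.28 -0.02] 0.0447
tilt 11.99407126583325 zax [ 0.9782  0.0035 -0.2078] yax [-3.5e-03  1.0e+00  6.0e-04]
```

Call:
{"op": "arm_command", "data": {
  "moves": [
    {"x":0,"y":0,"z":-0.001,"wx":0,"wy":0,"wz":0,"claw":-0.2},
    {"x":0,"y":0,"z":0,"wx":0,"wy":0,"wz":0,"claw":-0.2}
  ]
}}

```text
clock: 11.6
position: [0.5113, 0.2148, 0.0675]
orientation: [179.8, 78.0, 163.0]
wrist_force: [0.6, -0.4, -1.8]
finger_gap: 0.0446
```

Call:
{"op": "arm_command", "data": {
  "moves": [
    {"x":0,"y":0,"z":-0.001,"wx":0,"wy":0,"wz":0,"claw":-0.2},
    {"x":0,"y":0,"z":0,"wx":0,"wy":0,"wz":0,"claw":-0.2}
  ]
}}

```text
clock: 11.85
position: [0.5113, 0.2148, 0.0665]
orientation: [179.8, 78.0, 163.1]
wrist_force: [0.1, 0.3, -2.8]
finger_gap: 0.0442
```

Call:
{"op": "arm_command", "data": {
  "moves": [
    {"x":0,"y":0,"z":-0.001,"wx":0,"wy":0,"wz":0,"claw":-0.2},
    {"x":0,"y":0,"z":0,"wx":0,"wy":0,"wz":0,"claw":-0.2}
  ]
}}

```text
clock: 12.1
position: [0.5113, 0.2147, 0.0654]
orientation: [179.8, 78.0, 163.1]
wrist_force: [-0.6, -0.6, -1.6]
finger_gap: 0.0442
```

Call:
{"op": "arm_command", "data": {
  "moves": [
    {"x":0,"y":0,"z":-0.0006,"wx":0,"wy":0,"wz":0,"claw":-0.2},
    {"x":0,"y":0,"z":0,"wx":0,"wy":0,"wz":0,"claw":-0.2}
  ]
}}

```text
clock: 12.35
position: [0.5113, 0.2147, 0.0649]
orientation: [179.8, 78.0, 163.1]
wrist_force: [0.1, 1.5, -2.1]
finger_gap: 0.0444
```

```bash
python3 look.py - 
```

```text
12.35 [-0.0198  0.0005  0.0649] F mount [-0.31  1.43 -2.07] T [-0.06 -0.21  0.02] 0.0444
tilt 11.986451355527908 zax [ 0.9782  0.0037 -0.2077] yax [-3.6e-03  1.0e+00  7.0e-04]
```

Call:
{"op": "arm_command", "data": {
  "moves": [
    {"x":0,"y":0,"z":-0.0006,"wx":0,"wy":0,"wz":0,"claw":-0.2},
    {"x":0,"y":0,"z":0,"wx":0,"wy":0,"wz":0,"claw":-0.2}
  ]
}}

```text
clock: 12.6
position: [0.5113, 0.2147, 0.0643]
orientation: [179.8, 78.0, 163.1]
wrist_force: [-0.8, -0.7, -2.0]
finger_gap: 0.0447
```

Call:
{"op": "arm_command", "data": {
  "moves": [
    {"x":0,"y":0,"z":-0.0006,"wx":0,"wy":0,"wz":0,"claw":-0.2},
    {"x":0,"y":0,"z":0,"wx":0,"wy":0,"wz":0,"claw":-0.2}
  ]
}}

```text
clock: 12.85
position: [0.5113, 0.2147, 0.0636]
orientation: [179.8, 78.0, 163.1]
wrist_force: [-0.5, 0.8, -2.4]
finger_gap: 0.0443
```

Call:
{"op": "arm_command", "data": {
  "moves": [
    {"x":0,"y":0,"z":-0.0006,"wx":0,"wy":0,"wz":0,"claw":-0.2},
    {"x":0,"y":0,"z":0,"wx":0,"wy":0,"wz":0,"claw":-0.2}
  ]
}}

```text
clock: 13.1
position: [0.5114, 0.2148, 0.0631]
orientation: [179.8, 78.0, 163.0]
wrist_force: [-0.7, -0.1, -0.4]
finger_gap: 0.0446
```

```bash
python3 look.py - 
```

```text
13.1 [-0.0198  0.0006  0.0631] F mount [-0.63 -0.3  -0.42] T [-0.01 -0.25 -0.  ] 0.0446
tilt 11.98152765394694 zax [ 0.9782  0.0037 -0.2076] yax [-3.6e-03  1.0e+00  9.0e-04]
```

Call:
{"op": "arm_command", "data": {
  "moves": [
    {"x":0,"y":0,"z":-0.0006,"wx":0,"wy":0,"wz":0,"claw":-0.2},
    {"x":0,"y":0,"z":0,"wx":0,"wy":0,"wz":0,"claw":-0.2}
  ]
}}

```text
clock: 13.35
position: [0.5113, 0.2148, 0.0625]
orientation: [179.8, 78.0, 163.0]
wrist_force: [-0.7, -0.3, 1.9]
finger_gap: 0.0445
```

```bash
python3 look.py - 
```

```text
13.35 [-0.0198  0.0005  0.0625] F mount [-0.62 -0.53  1.88] T [-0.11 -0.06 -0.05] 0.0445
tilt 11.987937499700823 zax [ 0.9782  0.0037 -0.2077] yax [-3.6e-03  1.0e+00  9.0e-04]
```

Contact on the pads at TCP z of about 63.0 mm puts S at about 67.7 mm, matching the vision estimate. Now I'll slide along mount +x.

Call:
{"op": "arm_command", "data": {
  "moves": [
    {"x":0,"y":0,"z":0.0003,"wx":0,"wy":0,"wz":0,"claw":-0.2},
    {"x":0.0019,"y":-0.0006,"z":0,"wx":0,"wy":0,"wz":0,"claw":-0.2},
    {"x":0.0019,"y":-0.0006,"z":0,"wx":0,"wy":0,"wz":0,"claw":-0.2},
    {"x":0.0019,"y":-0.0006,"z":0,"wx":0,"wy":0,"wz":0,"claw":-0.2},
    {"x":0,"y":0,"z":0,"wx":0,"wy":0,"wz":0,"claw":-0.2}
  ]
}}

```text
clock: 13.98
position: [0.5174, 0.2128, 0.0628]
orientation: [179.8, 78.0, 163.0]
wrist_force: [0.4, -0.0, -0.0]
finger_gap: 0.0445
```

```bash
python3 look.py e1 
```

```text
13.975 [-0.0134  0.0004  0.0628] F mount [ 0.42  0.12 -0.01] T [ 0.04 -0.49  0.  ] 0.0445
tilt 11.960449309501296 zax [ 0.9783  0.0034 -0.2072] yax [-3.3e-03  1.0e+00  9.0e-04]
```

View pics/e1side.png

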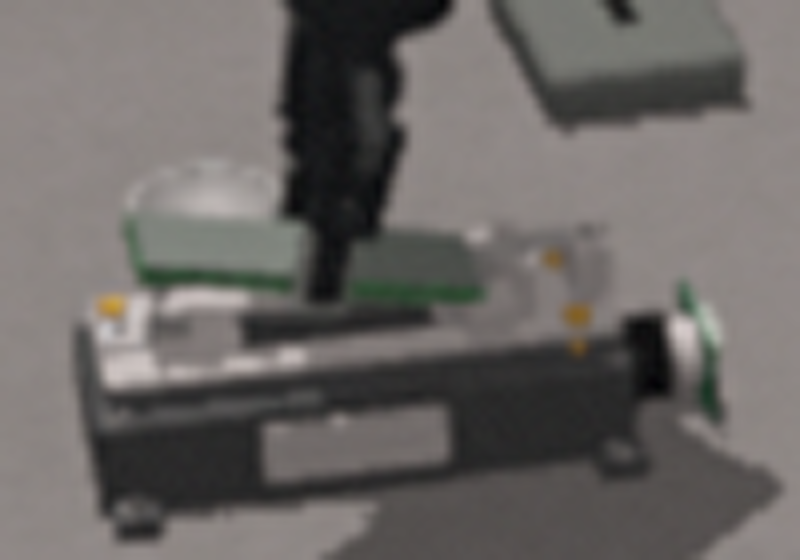

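View pics/e1top.png

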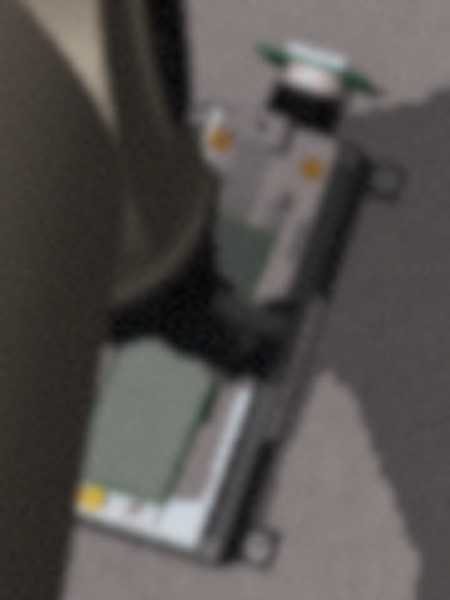

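Call:
{"op": "arm_command", "data": {
  "moves": [
    {"x":0.0019,"y":-0.0006,"z":0,"wx":0,"wy":0,"wz":0,"claw":-0.2},
    {"x":0.001,"y":-0.0003,"z":0,"wx":0,"wy":0,"wz":0,"claw":-0.2},
    {"x":0,"y":0,"z":0,"wx":0,"wy":0,"wz":0,"claw":-0.2}
  ]
}}

```text
clock: 14.45
position: [0.52, 0.212, 0.0628]
orientation: [179.8, 78.0, 163.1]
wrist_force: [-0.9, -0.2, 0.0]
finger_gap: 0.0443
```

```bash
python3 look.py - 
```

```text
14.45 [-0.0107  0.0004  0.0628] F mount [-0.78 -0.44  0.01] T [-0.02 -0.27  0.  ] 0.0443
tilt 11.98118079476086 zax [ 0.9782  0.0036 -0.2076] yax [-3.5e-03  1.0e+00  8.0e-04]
```

Call:
{"op": "arm_command", "data": {
  "moves": [
    {"x":0.001,"y":-0.0003,"z":0,"wx":0,"wy":0,"wz":0,"claw":-0.2},
    {"x":0.0,"y":0,"z":0,"wx":0,"wy":0,"wz":0,"claw":-0.2}
  ]
}}

```text
clock: 14.7
position: [0.521, 0.2117, 0.0628]
orientation: [179.8, 78.0, 163.0]
wrist_force: [-0.9, -0.4, 0.6]
finger_gap: 0.0445
```

```bash
python3 look.py - 
```

```text
14.7 [-0.0096  0.0004  0.0628] F mount [-0.72 -0.62  0.61] T [ 0.02 -0.2  -0.03] 0.0445
tilt 11.978941040522969 zax [ 0.9782  0.0037 -0.2076] yax [-3.6e-03  1.0e+00  9.0e-04]
```

Call:
{"op": "arm_command", "data": {
  "moves": [
    {"x":0.001,"y":-0.0003,"z":0,"wx":0,"wy":0,"wz":0,"claw":-0.2},
    {"x":0.0,"y":0,"z":0,"wx":0,"wy":0,"wz":0,"claw":-0.2}
  ]
}}

```text
clock: 14.95
position: [0.5221, 0.2114, 0.0628]
orientation: [179.8, 78.0, 163.0]
wrist_force: [-0.2, 0.9, 0.4]
finger_gap: 0.0444
```

Call:
{"op": "arm_command", "data": {
  "moves": [
    {"x":0.001,"y":-0.0003,"z":0,"wx":0,"wy":0,"wz":0,"claw":-0.2},
    {"x":0.0,"y":0,"z":0,"wx":0,"wy":0,"wz":0,"claw":-0.2}
  ]
}}

```text
clock: 15.2
position: [0.523, 0.2111, 0.0628]
orientation: [179.8, 78.0, 163.1]
wrist_force: [-1.3, 0.2, -0.0]
finger_gap: 0.0445
```

```bash
python3 look.py - 
```

```text
15.2 [-0.0075  0.0005  0.0628] F mount [-1.3  -0.21 -0.05] T [ 0.02 -0.23 -0.02] 0.0445
tilt 11.978560310055796 zax [ 0.9782  0.0036 -0.2075] yax [-3.5e-03  1.0e+00  8.0e-04]
```

Call:
{"op": "arm_command", "data": {
  "moves": [
    {"x":0.001,"y":-0.0003,"z":0,"wx":0,"wy":0,"wz":0,"claw":-0.2},
    {"x":0.0,"y":0,"z":0,"wx":0,"wy":0,"wz":0,"claw":-0.2}
  ]
}}

```text
clock: 15.45
position: [0.5237, 0.2109, 0.0627]
orientation: [179.8, 78.0, 163.1]
wrist_force: [-3.7, 0.8, -0.0]
finger_gap: 0.0447
```

```bash
python3 look.py - 
```

```text
15.45 [-0.0069  0.0004  0.0627] F mount [-3.79 -0.34 -0.01] T [ 0.01  0.28 -0.04] 0.0447
tilt 12.01393169710175 zax [ 0.9781  0.0038 -0.2081] yax [-3.7e-03  1.0e+00  7.0e-04]
```

Call:
{"op": "arm_command", "data": {
  "moves": [
    {"x":0.001,"y":-0.0003,"z":0,"wx":0,"wy":0,"wz":0,"claw":-0.2},
    {"x":0.0,"y":0,"z":0,"wx":0,"wy":0,"wz":0,"claw":-0.2}
  ]
}}

```text
clock: 15.7
position: [0.5244, 0.2107, 0.0627]
orientation: [179.8, 78.0, 163.1]
wrist_force: [-5.2, 1.4, 1.4]
finger_gap: 0.0443
```

```bash
python3 look.py - 
```

```text
15.7 [-0.0061  0.0004  0.0627] F mount [-5.37 -0.21  1.38] T [-0.02  0.82 -0.01] 0.0443
tilt 12.041077787887234 zax [ 0.978   0.0038 -0.2086] yax [-3.8e-03  1.0e+00  6.0e-04]
```

Call:
{"op": "arm_command", "data": {
  "moves": [
    {"x":0.0007,"y":-0.0002,"z":0,"wx":0,"wy":0,"wz":0,"claw":-0.2},
    {"x":0.0,"y":0,"z":0,"wx":0,"wy":0,"wz":0,"claw":-0.2}
  ]
}}

```text
clock: 15.95
position: [0.5252, 0.2105, 0.0627]
orientation: [179.8, 78.0, 163.1]
wrist_force: [-4.6, 1.4, 0.4]
finger_gap: 0.0446
```

```bash
python3 look.py - 
```

```text
15.95 [-0.0053  0.0005  0.0627] F mount [-4.77  0.03  0.4 ] T [-0.05  0.68  0.04] 0.0446
tilt 12.036166311200382 zax [ 0.978   0.0039 -0.2085] yax [-3.8e-03  1.0e+00  6.0e-04]
```

Call:
{"op": "arm_command", "data": {
  "moves": [
    {"x":0.0007,"y":-0.0002,"z":0,"wx":0,"wy":0,"wz":0,"claw":-0.2},
    {"x":0.0,"y":0,"z":0,"wx":0,"wy":0,"wz":0,"claw":-0.2}
  ]
}}

```text
clock: 16.2
position: [0.526, 0.2103, 0.0627]
orientation: [179.8, 78.0, 163.1]
wrist_force: [-4.6, 2.2, 0.3]
finger_gap: 0.0445
```

```bash
python3 look.py - 
```

```text
16.2 [-0.0045  0.0005  0.0627] F mount [-5.01  0.82  0.26] T [-0.04  0.78 -0.02] 0.0445
tilt 12.025087745019823 zax [ 0.978   0.0039 -0.2083] yax [-3.8e-03  1.0e+00  6.0e-04]
```

Call:
{"op": "arm_command", "data": {
  "moves": [
    {"x":0.0007,"y":-0.0002,"z":0,"wx":0,"wy":0,"wz":0,"claw":-0.2},
    {"x":0.0,"y":0,"z":0,"wx":0,"wy":0,"wz":0,"claw":-0.2}
  ]
}}

```text
clock: 16.45
position: [0.5267, 0.2101, 0.0627]
orientation: [179.8, 78.0, 163.1]
wrist_force: [-5.1, 1.8, 0.7]
finger_gap: 0.0443
```

```bash
python3 look.py - 
```

```text
16.45 [-0.0037  0.0005  0.0627] F mount [-5.45  0.26  0.66] T [0.08 0.71 0.03] 0.0443
tilt 12.017455323575486 zax [ 0.9781  0.0037 -0.2082] yax [-3.7e-03  1.0e+00  7.0e-04]
```

Call:
{"op": "arm_command", "data": {
  "moves": [
    {"x":0.0006,"y":-0.0002,"z":0,"wx":0,"wy":0,"wz":0,"claw":-0.2},
    {"x":0.0,"y":0,"z":0,"wx":0,"wy":0,"wz":0,"claw":-0.2}
  ]
}}

```text
clock: 16.7
position: [0.5273, 0.2099, 0.0627]
orientation: [179.8, 78.0, 163.1]
wrist_force: [-4.9, 1.9, 0.6]
finger_gap: 0.0445
```

```bash
python3 look.py - 
```

```text
16.7 [-0.003   0.0005  0.0627] F mount [-5.21  0.37  0.57] T [-0.01  0.76  0.02] 0.0445
tilt 12.014816620925458 zax [ 0.9781  0.0038 -0.2082] yax [-3.8e-03  1.0e+00  7.0e-04]
```

Call:
{"op": "arm_command", "data": {
  "moves": [
    {"x":0.0006,"y":-0.0002,"z":0,"wx":0,"wy":0,"wz":0,"claw":-0.2},
    {"x":0.0,"y":0,"z":0,"wx":0,"wy":0,"wz":0,"claw":-0.2}
  ]
}}

```text
clock: 16.95
position: [0.5279, 0.2096, 0.0627]
orientation: [179.8, 78.0, 163.1]
wrist_force: [-4.5, 1.6, 1.3]
finger_gap: 0.045
```

```bash
python3 look.py f1 
```

```text
16.95 [-0.0024  0.0005  0.0627] F mount [-4.8   0.21  1.29] T [0.07 0.74 0.01] 0.045
tilt 12.013390039701928 zax [ 0.9781  0.0038 -0.2081] yax [-3.7e-03  1.0e+00  7.0e-04]
```

View pics/f1side.png

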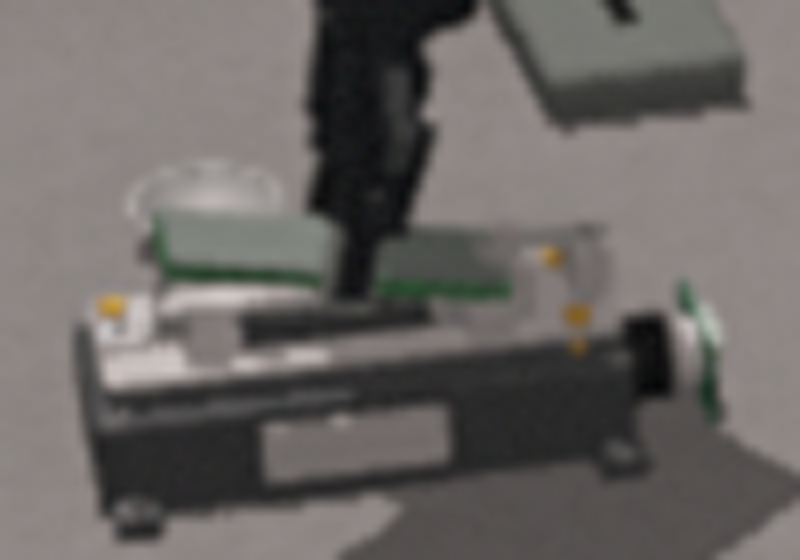

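View pics/f1top.png

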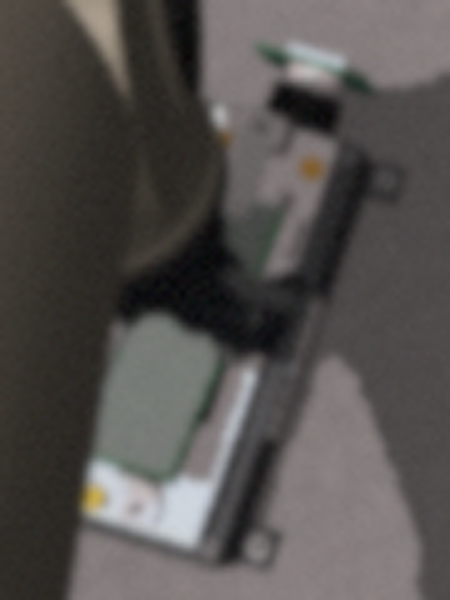

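Call:
{"op": "arm_command", "data": {
  "moves": [
    {"x":0.0006,"y":-0.0002,"z":0,"wx":0,"wy":0,"wz":0,"claw":-0.2},
    {"x":0.0,"y":0,"z":0,"wx":0,"wy":0,"wz":0,"claw":-0.2}
  ]
}}

```text
clock: 17.3
position: [0.5284, 0.2095, 0.0627]
orientation: [179.8, 78.0, 163.1]
wrist_force: [-5.0, 2.8, 0.0]
finger_gap: 0.0443
```

```bash
python3 look.py -; python3 mm.py f1 
```

```text
17.3 [-0.0019  0.0005  0.0627] F mount [-5.62  1.2   0.03] T [ 0.03  0.91 -0.13] 0.0443
tilt 12.030197550711916 zax [ 0.978   0.0038 -0.2084] yax [-3.7e-03  1.0e+00  6.0e-04]
top 148
x [-31.8 -30.9 -30.  -27.7 -21.6 -10.8  -0.4]
y [-22.9 -22.7 -22.4 -20.2   4.1  16.   23.9]
z [-72.4 -72.2 -71.5 -31.4  53.7  61.8  65.4]
((0.6893291473388672, -3.625640869140625), (137.77720642089844, 46.76246643066406), 89.5850601196289)
plane [-1.10000e-02 -8.80000e-03 -2.83096e+01]
side 153
x [-43.7 -33.6 -31.4 -27.1 -21.9 -20.3  -4.5]
y [-34.1 -29.2 -26.8 -21.6   3.1  15.2  21. ]
z [-73.1 -72.  -67.8  17.4  54.4  64.9  67.1]
((-6.484106063842773, -3.0037155151367188), (54.81060028076172, 140.53652954101562), 1.0992209911346436)
plane [-4.02000e-02 -4.50000e-03 -2.80036e+01]
```

Call:
{"op": "arm_command", "data": {
  "moves": [
    {"x":0.0006,"y":-0.0002,"z":0,"wx":0,"wy":0,"wz":0,"claw":-0.2},
    {"x":0.0,"y":0,"z":0,"wx":0,"wy":0,"wz":0,"claw":-0.2}
  ]
}}

```text
clock: 17.55
position: [0.5285, 0.2095, 0.0626]
orientation: [179.9, 77.9, 163.2]
wrist_force: [-7.8, 3.1, 1.5]
finger_gap: 0.0445
```

```bash
python3 look.py - 
```

```text
17.55 [-0.0019  0.0004  0.0626] F mount [-8.35  0.73  1.48] T [ 0.06  1.46 -0.05] 0.0445
tilt 12.086444992885637 zax [ 0.9778  0.004  -0.2094] yax [-4.e-03  1.e+00  4.e-04]
```

Force rises with no further travel, so the glass is against the posts, and the place matches the geometry. Now I'll lower the near end in small turns about the far edge.

Call:
{"op": "arm_command", "data": {
  "moves": [
    {"x":-0.0003,"y":0.0001,"z":0,"wx":0,"wy":0,"wz":0,"claw":-0.2},
    {"x":0.0003,"y":-0.0001,"z":-0.0012,"wx":-0.0051,"wy":-0.0167,"wz":0,"claw":-0.2},
    {"x":0.0003,"y":-0.0001,"z":-0.0012,"wx":-0.0051,"wy":-0.0167,"wz":0,"claw":-0.2},
    {"x":0,"y":0,"z":0,"wx":0,"wy":0,"wz":0,"claw":-0.2}
  ]
}}

```text
clock: 18.05
position: [0.529, 0.2093, 0.0603]
orientation: [179.9, 80.0, 163.2]
wrist_force: [-6.6, 2.5, 0.3]
finger_gap: 0.0443
```

```bash
python3 look.py - 
```

```text
18.05 [-0.0013  0.0005  0.0603] F mount [-7.05  0.44  0.32] T [ 0.03  1.17 -0.08] 0.0443
tilt 10.022842867810494 zax [ 0.9847  0.0041 -0.174 ] yax [-4.1e-03  1.0e+00  4.0e-04]
```

Forces stay low; continuing to about 7°.

Call:
{"op": "arm_command", "data": {
  "moves": [
    {"x":0.0003,"y":-0.0001,"z":-0.0012,"wx":-0.0051,"wy":-0.0167,"wz":0,"claw":-0.2},
    {"x":0.0003,"y":-0.0001,"z":-0.0012,"wx":-0.0051,"wy":-0.0167,"wz":0,"claw":-0.2},
    {"x":0,"y":0,"z":0,"wx":0,"wy":0,"wz":0,"claw":-0.2}
  ]
}}

```text
clock: 18.42
position: [0.5296, 0.2092, 0.0579]
orientation: [179.9, 82.0, 163.2]
wrist_force: [-6.8, 1.8, -0.9]
finger_gap: 0.0445
```

```bash
python3 look.py - 
```

```text
18.425 [-0.0007  0.0005  0.0579] F mount [-7.03 -0.26 -0.88] T [ 0.03  1.19 -0.07] 0.0445
tilt 8.022879089934413 zax [ 0.9902  0.0042 -0.1396] yax [-4.2e-03  1.0e+00  3.0e-04]
```

Call:
{"op": "arm_command", "data": {
  "moves": [
    {"x":0.0003,"y":-0.0001,"z":-0.0012,"wx":-0.0051,"wy":-0.0167,"wz":0,"claw":-0.2},
    {"x":0,"y":0,"z":0,"wx":0,"wy":0,"wz":0,"claw":-0.2}
  ]
}}

```text
clock: 18.68
position: [0.53, 0.2091, 0.057]
orientation: [179.8, 83.0, 163.1]
wrist_force: [-7.2, 1.9, 3.8]
finger_gap: 0.0449
```

```bash
python3 look.py h1; python3 mm.py h1 
```

```text
18.675 [-0.0003  0.0005  0.057 ] F mount [-7.4  -0.25  3.79] T [-0.04  1.59 -0.13] 0.0449
tilt 7.021977440756681 zax [ 0.9925  0.004  -0.1222] yax [-4.e-03  1.e+00  5.e-04]
top 167
x [-32.7 -31.9 -30.5 -27.8 -23.5 -20.  -15. ]
y [-23.4 -22.8 -22.4 -20.    7.5  22.3  23.6]
z [-73.3 -72.1 -71.1 -28.4  50.5  64.   66.5]
((0.2645378112792969, -3.5242767333984375), (139.7040557861328, 46.91360092163086), 89.57765197753906)
plane [-1.58000e-02  6.00000e-04 -2.82284e+01]
side 157
x [-41.4 -33.6 -31.1 -26.9 -23.2 -19.9 -18.7]
y [-30.2 -29.  -26.4 -20.9   1.2  16.2  22.3]
z [-72.3 -71.6 -67.5  15.2  55.5  65.2  66.6]
((-4.494192123413086, -3.0443344116210938), (51.31707763671875, 138.6334991455078), 1.0052015781402588)
plane [-5.20000e-02 -7.50000e-03 -2.78544e+01]
```

View pics/h1side.png

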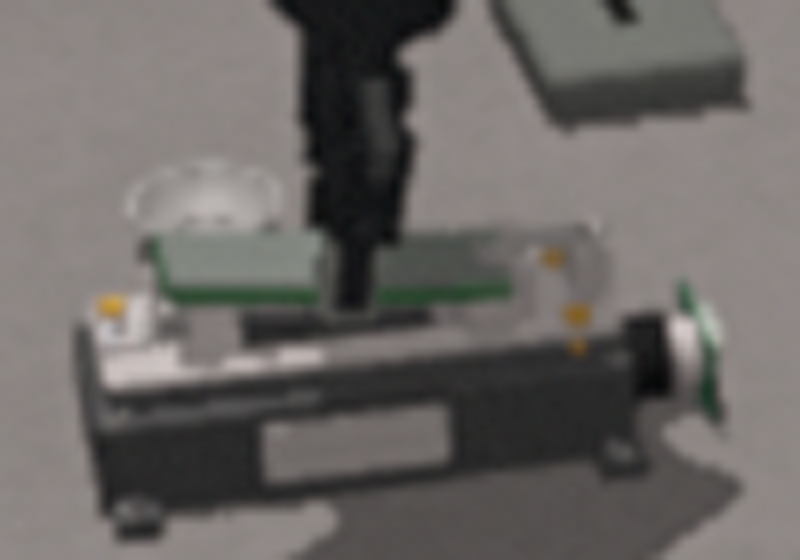

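View pics/h1top.png

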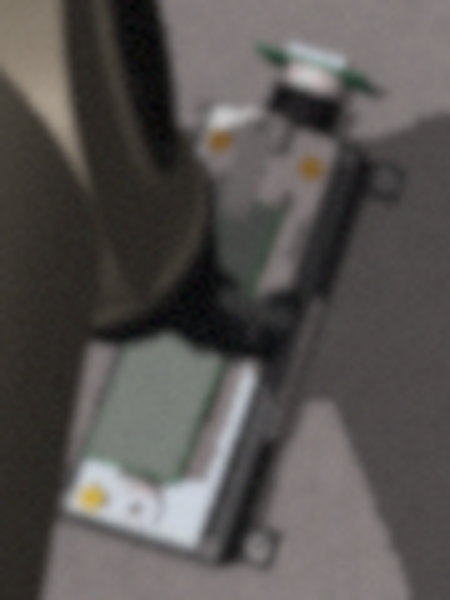

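The near end is just meeting the clip. I'll release it there.

Call:
{"op": "arm_command", "data": {
  "moves": [
    {"x":0,"y":0,"z":0,"wx":0,"wy":0,"wz":0,"claw":0.25},
    {"x":0,"y":0,"z":0,"wx":0,"wy":0,"wz":0,"claw":0.35},
    {"x":0,"y":0,"z":0,"wx":0,"wy":0,"wz":0,"claw":0.35}
  ]
}}

```text
clock: 19.15
position: [0.531, 0.2086, 0.0569]
orientation: [179.7, 83.1, 163.0]
wrist_force: [0.4, 0.1, 0.1]
finger_gap: 0.0578
```

Call:
{"op": "arm_command", "data": {
  "moves": [
    {"x":0,"y":0,"z":0.01,"wx":0,"wy":0,"wz":0,"claw":0.35},
    {"x":0,"y":0,"z":0.02,"wx":0,"wy":0,"wz":0,"claw":0.35},
    {"x":0,"y":0,"z":0.03,"wx":0,"wy":0,"wz":0,"claw":0.35}
  ]
}}

```text
clock: 19.52
position: [0.5305, 0.2085, 0.1183]
orientation: [180.0, 83.0, 163.2]
wrist_force: [-0.5, -0.4, -0.1]
finger_gap: 0.0578
```

```bash
python3 look.py i1 
```

```text
19.525 [0.0004 0.0002 0.1183] F mount [-0.39 -0.58 -0.09] T [-0.04 -0.11 -0.  ] 0.0578
tilt 6.993575139134816 zax [ 0.9926  0.0033 -0.1218] yax [-0.0033  1.      0.    ]
```

View pics/i1side.png

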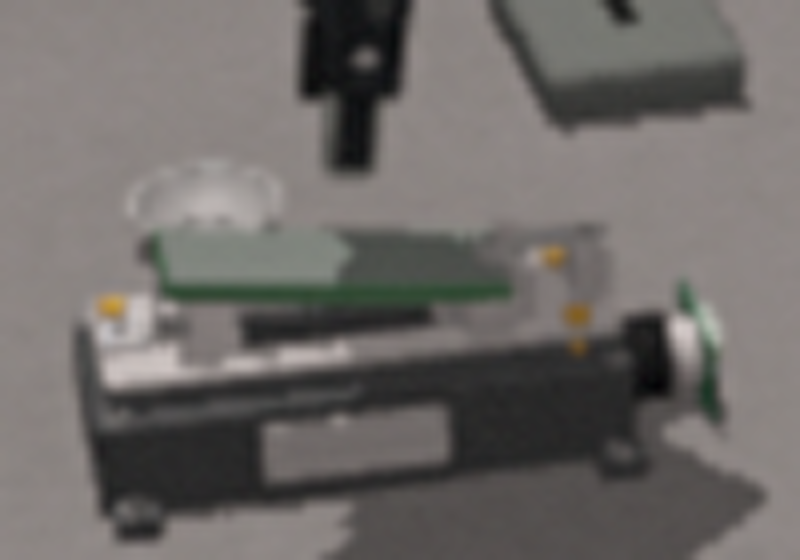

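View pics/i1top.png

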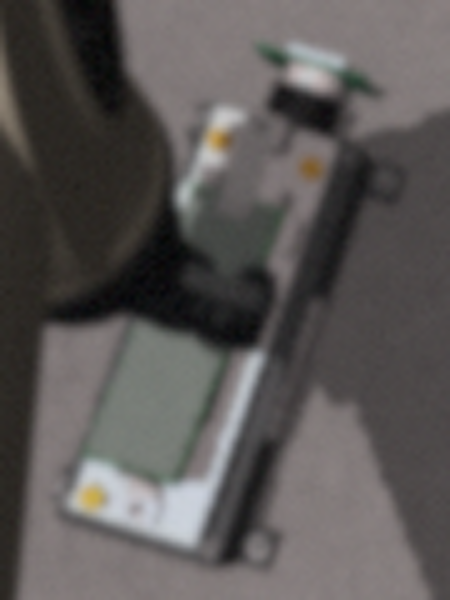

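The mirror rests under the leaf with its near end on the clip's lead-in, tilted and square. Next I'll shut the fingers, set the tool upright and move above x = -52 mm.

Call:
{"op": "arm_command", "data": {
  "moves": [
    {"x":-0.025,"y":0.0075,"z":0,"wx":-0.018,"wy":-0.058,"wz":0,"claw":-1},
    {"x":-0.025,"y":0.0075,"z":0,"wx":-0.018,"wy":-0.058,"wz":0,"claw":-1},
    {"x":0,"y":0,"z":0,"wx":0,"wy":0,"wz":0,"claw":-1},
    {"x":0,"y":0,"z":0,"wx":0,"wy":0,"wz":0,"claw":-1},
    {"x":0,"y":0,"z":0,"wx":0,"wy":0,"wz":0,"claw":-1}
  ],
  "grip_force": 20
}}

```text
clock: 20.25
position: [0.4816, 0.2234, 0.1171]
orientation: [-93.4, 90.0, -110.2]
wrist_force: [1.0, 0.1, 0.5]
finger_gap: -0.0001
```

Call:
{"op": "arm_command", "data": {
  "moves": [
    {"x":0,"y":0,"z":-0.015,"wx":0,"wy":0,"wz":0,"claw":-1},
    {"x":0,"y":0,"z":-0.01,"wx":0,"wy":0,"wz":0,"claw":-1},
    {"x":0,"y":0,"z":0,"wx":0,"wy":0,"wz":0,"claw":-1}
  ]
}}

```text
clock: 20.62
position: [0.4801, 0.2231, 0.0904]
orientation: [-122.0, 89.8, -138.8]
wrist_force: [0.7, 0.2, 1.1]
finger_gap: -0.0001
```

```bash
python3 look.py j1 
```

```text
20.625 [-0.0521 -0.0006  0.0904] F mount [0.57 0.38 1.09] T [ 0.01 -0.03  0.01] -0.0001
tilt 0.09552912103421926 zax [ 1.      0.0032 -0.0017] yax [-0.0032  1.     -0.0027]
```

View pics/j1side.png

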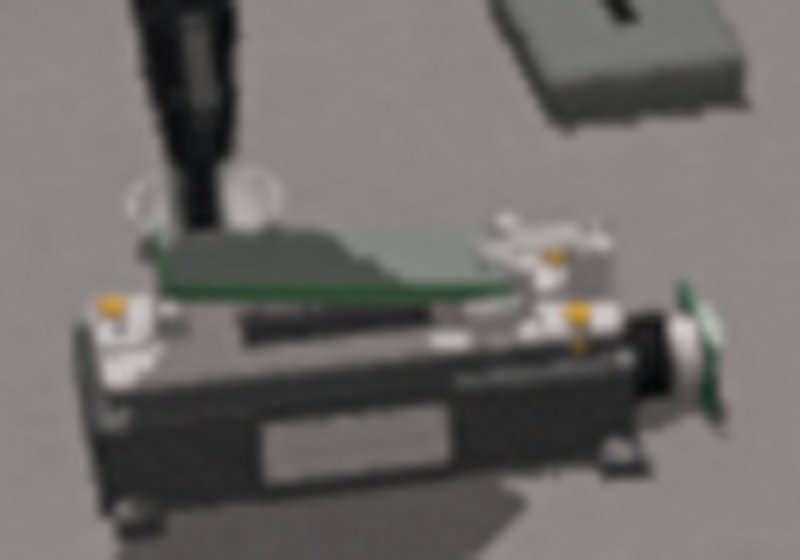

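View pics/j1top.png

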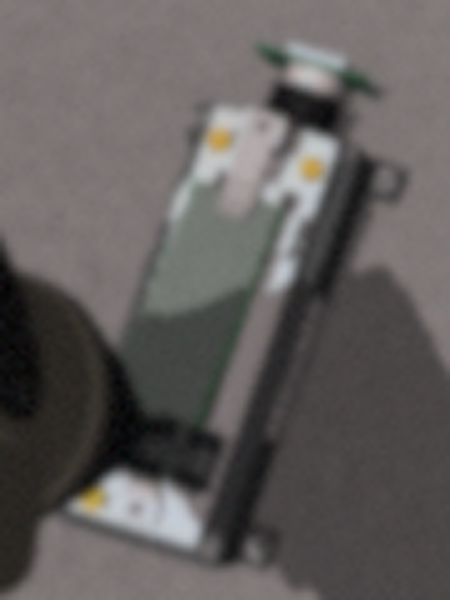

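Leaf over the far edge at (240,205), and the shut fingers are above the near end. Feeling down now.

Call:
{"op": "arm_command", "data": {
  "moves": [
    {"x":0,"y":0,"z":-0.003,"wx":0,"wy":0,"wz":0,"claw":-1},
    {"x":0,"y":0,"z":-0.003,"wx":0,"wy":0,"wz":0,"claw":-1},
    {"x":0,"y":0,"z":0,"wx":0,"wy":0,"wz":0,"claw":-1}
  ]
}}

```text
clock: 21.1
position: [0.4805, 0.2237, 0.0857]
orientation: [-121.1, 89.9, -137.8]
wrist_force: [0.2, 0.3, 0.5]
finger_gap: -0.0
```

Call:
{"op": "arm_command", "data": {
  "moves": [
    {"x":0,"y":0,"z":-0.001,"wx":0,"wy":0,"wz":0,"claw":-1},
    {"x":0,"y":0,"z":-0.001,"wx":0,"wy":0,"wz":0,"claw":-1},
    {"x":0,"y":0,"z":0,"wx":0,"wy":0,"wz":0,"claw":-1}
  ]
}}

```text
clock: 21.48
position: [0.4807, 0.2238, 0.0838]
orientation: [-117.3, 90.0, -134.0]
wrist_force: [0.1, 0.2, -0.7]
finger_gap: -0.0001
```

Call:
{"op": "arm_command", "data": {
  "moves": [
    {"x":0,"y":0,"z":-0.001,"wx":0,"wy":0,"wz":0,"claw":-1},
    {"x":0,"y":0,"z":0,"wx":0,"wy":0,"wz":0,"claw":-1}
  ]
}}

```text
clock: 21.72
position: [0.4806, 0.2237, 0.0827]
orientation: [-120.6, 89.9, -137.3]
wrist_force: [-0.8, -0.1, -0.0]
finger_gap: -0.0001
```

Call:
{"op": "arm_command", "data": {
  "moves": [
    {"x":0,"y":0,"z":-0.001,"wx":0,"wy":0,"wz":0,"claw":-1},
    {"x":0,"y":0,"z":0,"wx":0,"wy":0,"wz":0,"claw":-1}
  ]
}}

```text
clock: 21.98
position: [0.4807, 0.2237, 0.0818]
orientation: [-117.2, 90.0, -133.9]
wrist_force: [-0.1, 0.3, -0.7]
finger_gap: 0.0001
```

Call:
{"op": "arm_command", "data": {
  "moves": [
    {"x":0,"y":0,"z":-0.001,"wx":0,"wy":0,"wz":0,"claw":-1},
    {"x":0,"y":0,"z":0,"wx":0,"wy":0,"wz":0,"claw":-1}
  ]
}}

```text
clock: 22.22
position: [0.4807, 0.2239, 0.0809]
orientation: [-127.7, 90.0, -144.4]
wrist_force: [-0.8, 0.5, 3.4]
finger_gap: -0.0002
```

Call:
{"op": "arm_command", "data": {
  "moves": [
    {"x":0,"y":0,"z":-0.001,"wx":0,"wy":0,"wz":0,"claw":-1},
    {"x":0,"y":0,"z":0,"wx":0,"wy":0,"wz":0,"claw":-1}
  ]
}}

```text
clock: 22.48
position: [0.4806, 0.224, 0.0799]
orientation: [-139.2, 90.0, -155.9]
wrist_force: [-1.8, 1.6, 4.5]
finger_gap: -0.0
```

Call:
{"op": "arm_command", "data": {
  "moves": [
    {"x":0,"y":0,"z":-0.001,"wx":0,"wy":0,"wz":0,"claw":-1},
    {"x":0,"y":0,"z":0,"wx":0,"wy":0,"wz":0,"claw":-1}
  ]
}}

```text
clock: 22.72
position: [0.4805, 0.224, 0.0789]
orientation: [-144.3, 90.0, -161.0]
wrist_force: [-1.6, 1.0, 5.6]
finger_gap: 0.0001
```

Call:
{"op": "arm_command", "data": {
  "moves": [
    {"x":0,"y":0,"z":-0.001,"wx":0,"wy":0,"wz":0,"claw":-1},
    {"x":0,"y":0,"z":0,"wx":0,"wy":0,"wz":0,"claw":-1}
  ]
}}

```text
clock: 22.98
position: [0.4804, 0.2241, 0.0779]
orientation: [-149.6, 89.9, -166.3]
wrist_force: [-3.9, 2.3, 6.6]
finger_gap: 0.0002
```

Call:
{"op": "arm_command", "data": {
  "moves": [
    {"x":0,"y":0,"z":-0.001,"wx":0,"wy":0,"wz":0,"claw":-1},
    {"x":0,"y":0,"z":0,"wx":0,"wy":0,"wz":0,"claw":-1}
  ]
}}

```text
clock: 23.22
position: [0.4803, 0.2241, 0.0769]
orientation: [-155.2, 89.9, -171.9]
wrist_force: [-3.9, 1.4, 6.8]
finger_gap: -0.0003
```

Call:
{"op": "arm_command", "data": {
  "moves": [
    {"x":0,"y":0,"z":-0.001,"wx":0,"wy":0,"wz":0,"claw":-1},
    {"x":0,"y":0,"z":0,"wx":0,"wy":0,"wz":0,"claw":-1}
  ]
}}

```text
clock: 23.48
position: [0.4805, 0.2239, 0.0758]
orientation: [-131.7, 90.0, -148.4]
wrist_force: [0.4, -0.4, -0.2]
finger_gap: -0.0001
```

```bash
python3 look.py - 
```

```text
23.475 [-0.0519  0.0003  0.0758] F mount [ 0.5  -0.23 -0.21] T [ 0.02 -0.02 -0.07] -0.0001
tilt 0.03054843328386475 zax [ 1.0e+00  3.8e-03 -5.0e-04] yax [-3.8e-03  1.0e+00 -6.0e-04]
```

Call:
{"op": "arm_command", "data": {
  "moves": [
    {"x":0,"y":0,"z":-0.001,"wx":0,"wy":0,"wz":0,"claw":-1},
    {"x":0,"y":0,"z":0,"wx":0,"wy":0,"wz":0,"claw":-1}
  ]
}}

```text
clock: 23.72
position: [0.4806, 0.2236, 0.0746]
orientation: [-114.1, 89.9, -130.8]
wrist_force: [-0.1, 0.1, -0.2]
finger_gap: -0.0001
```

Call:
{"op": "arm_command", "data": {
  "moves": [
    {"x":0,"y":0,"z":-0.001,"wx":0,"wy":0,"wz":0,"claw":-1},
    {"x":0,"y":0,"z":0,"wx":0,"wy":0,"wz":0,"claw":-1}
  ]
}}

```text
clock: 23.98
position: [0.4806, 0.2237, 0.0737]
orientation: [-119.4, 89.9, -136.1]
wrist_force: [0.2, 0.1, -0.7]
finger_gap: -0.0001
```

Call:
{"op": "arm_command", "data": {
  "moves": [
    {"x":0,"y":0,"z":-0.001,"wx":0,"wy":0,"wz":0,"claw":-1},
    {"x":0,"y":0,"z":0,"wx":0,"wy":0,"wz":0,"claw":-1}
  ]
}}

```text
clock: 24.22
position: [0.4807, 0.2238, 0.0728]
orientation: [-115.7, 90.0, -132.4]
wrist_force: [-0.3, 0.0, 1.7]
finger_gap: 0.0002
```

```bash
python3 look.py k1 
```

```text
24.225 [-0.0517  0.0002  0.0728] F mount [-0.28 -0.07  1.7 ] T [ 0.01  0.08 -0.01] 0.0002
tilt 0.016410480251502498 zax [ 1.0e+00  3.6e-03 -3.0e-04] yax [-3.6e-03  1.0e+00 -6.0e-04]
```

View pics/k1side.png

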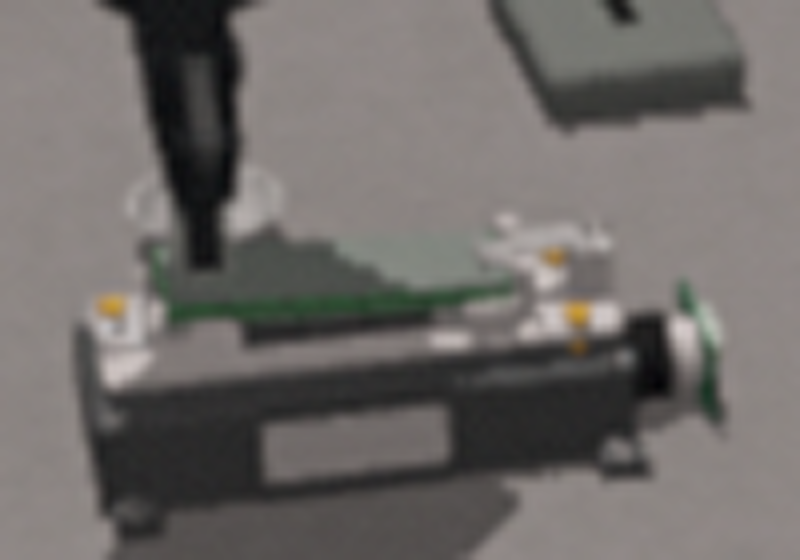

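Call:
{"op": "arm_command", "data": {
  "moves": [
    {"x":0,"y":0,"z":-0.0007,"wx":0,"wy":0,"wz":0,"claw":-1},
    {"x":0,"y":0,"z":0,"wx":0,"wy":0,"wz":0,"claw":-1}
  ]
}}

```text
clock: 24.58
position: [0.4807, 0.2238, 0.0721]
orientation: [-119.1, 90.0, -135.8]
wrist_force: [-0.1, -0.5, 0.1]
finger_gap: -0.0002
```

Call:
{"op": "arm_command", "data": {
  "moves": [
    {"x":0,"y":0,"z":-0.0007,"wx":0,"wy":0,"wz":0,"claw":-1},
    {"x":0,"y":0,"z":0,"wx":0,"wy":0,"wz":0,"claw":-1}
  ]
}}

```text
clock: 24.82
position: [0.4806, 0.2238, 0.0714]
orientation: [-119.5, 90.0, -136.3]
wrist_force: [0.9, 0.6, 0.5]
finger_gap: -0.0004
```

Call:
{"op": "arm_command", "data": {
  "moves": [
    {"x":0,"y":0,"z":-0.0007,"wx":0,"wy":0,"wz":0,"claw":-1},
    {"x":0,"y":0,"z":0,"wx":0,"wy":0,"wz":0,"claw":-1}
  ]
}}

```text
clock: 25.08
position: [0.4806, 0.2238, 0.0707]
orientation: [-120.6, 90.0, -137.3]
wrist_force: [-0.9, 0.5, 1.0]
finger_gap: 0.0
```

Call:
{"op": "arm_command", "data": {
  "moves": [
    {"x":0,"y":0,"z":-0.0007,"wx":0,"wy":0,"wz":0,"claw":-1},
    {"x":0,"y":0,"z":0,"wx":0,"wy":0,"wz":0,"claw":-1}
  ]
}}

```text
clock: 25.32
position: [0.4806, 0.2237, 0.0699]
orientation: [-120.1, 89.9, -136.9]
wrist_force: [0.1, 0.3, 1.5]
finger_gap: -0.0001
```

Call:
{"op": "arm_command", "data": {
  "moves": [
    {"x":0,"y":0,"z":-0.0007,"wx":0,"wy":0,"wz":0,"claw":-1},
    {"x":0,"y":0,"z":0,"wx":0,"wy":0,"wz":0,"claw":-1}
  ]
}}

```text
clock: 25.58
position: [0.4807, 0.2237, 0.0693]
orientation: [-116.8, 90.0, -133.5]
wrist_force: [-1.4, 0.2, 1.2]
finger_gap: -0.0001
```

Call:
{"op": "arm_command", "data": {
  "moves": [
    {"x":0,"y":0,"z":-0.0007,"wx":0,"wy":0,"wz":0,"claw":-1},
    {"x":0,"y":0,"z":0,"wx":0,"wy":0,"wz":0,"claw":-1}
  ]
}}

```text
clock: 25.82
position: [0.4807, 0.2237, 0.0686]
orientation: [-117.2, 90.0, -134.0]
wrist_force: [-0.6, 0.8, 0.5]
finger_gap: 0.0002
```

```bash
cat > tilt.py <<'E'
from h import *
import sys
for n in('top','side'):
    d=np.load(sys.argv[1]+n+'.npz'); W=d['W']; hsv=cv2.cvtColor(d['img'],cv2.COLOR_RGB2HSV); L=mf(W)
    m=(np.abs(L[...,0])<.068)&(np.abs(L[...,1])<.021)&(L[...,2]>.066)&(L[...,2]<.1)&(hsv[...,0]>35)&(hsv[...,0]<110)&(hsv[...,1]>12)
    if n=='side': m&=(L[...,1]>-.018)
    P=L[m]
    for _ in range(4):
        A=np.c_[P[:,0],P[:,1],np.ones(len(P))]; s=np.linalg.lstsq(A,P[:,2],rcond=None)[0]; r=P[:,2]-A@s; P=P[np.abs(r)<2.5*r.std()+1e-9]
    print(n,len(P),'slope x deg %.2f y deg %.2f z0 %.4f'%(np.degrees(s[0]),np.degrees(s[1]),s[2]),'x range',P[:,0].min().round(3),P[:,0].max().round(3),'sd',r.std().round(4))
E
python3 look.py l1; python3 tilt.py i1; python3 tilt.py k1; python3 tilt.py l1
```

```text
25.825 [-0.0517  0.0002  0.0686] F mount [-0.84  0.55  0.49] T [0.11 0.17 0.01] 0.0002
tilt 0.020562824557465546 zax [ 1.0e+00  3.6e-03 -4.0e-04] yax [-3.6e-03  1.0e+00 -7.0e-04]
top 230 slope x deg -7.63 y deg 0.07 z0 0.0867 x range -0.068 0.068 sd 0.0014
side 173 slope x deg -7.76 y deg 0.32 z0 0.0874 x range -0.068 0.063 sd 0.0017
top 276 slope x deg -3.66 y deg 0.31 z0 0.0818 x range -0.068 0.067 sd 0.0014
side 153 slope x deg -3.65 y deg 0.40 z0 0.0823 x range -0.068 0.067 sd 0.0018
top 265 slope x deg -1.74 y deg 0.19 z0 0.0798 x range -0.068 0.068 sd 0.0016
side 148 slope x deg -1.60 y deg 0.01 z0 0.0800 x range -0.068 0.066 sd 0.0016
```

View pics/l1side.png

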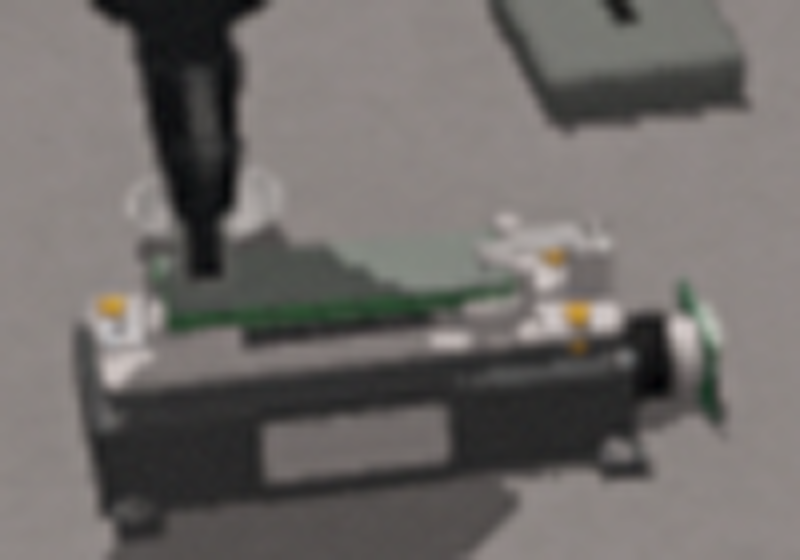

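View pics/l1top.png

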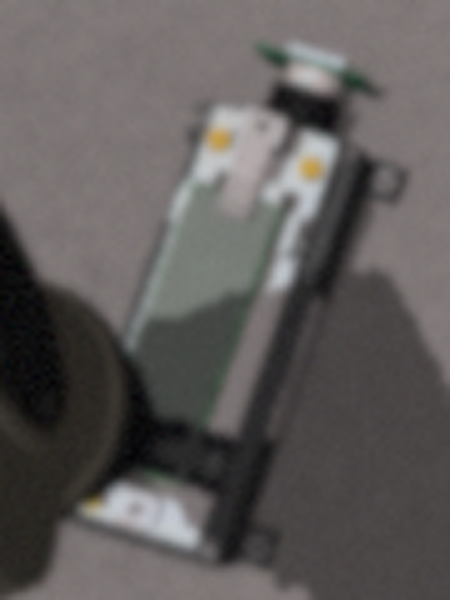

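Call:
{"op": "arm_command", "data": {
  "moves": [
    {"x":0,"y":0,"z":-0.0007,"wx":0,"wy":0,"wz":0,"claw":-1},
    {"x":0,"y":0,"z":0,"wx":0,"wy":0,"wz":0,"claw":-1}
  ]
}}

```text
clock: 26.18
position: [0.4807, 0.2237, 0.0679]
orientation: [-114.6, 90.0, -131.3]
wrist_force: [-1.1, 0.8, 0.6]
finger_gap: -0.0
```

Call:
{"op": "arm_command", "data": {
  "moves": [
    {"x":0,"y":0,"z":-0.0007,"wx":0,"wy":0,"wz":0,"claw":-1},
    {"x":0,"y":0,"z":0,"wx":0,"wy":0,"wz":0,"claw":-1}
  ]
}}

```text
clock: 26.42
position: [0.4807, 0.2236, 0.0671]
orientation: [-110.8, 90.0, -127.6]
wrist_force: [-0.3, -0.0, -0.5]
finger_gap: 0.0003
```

Call:
{"op": "arm_command", "data": {
  "moves": [
    {"x":0,"y":0,"z":-0.0007,"wx":0,"wy":0,"wz":0,"claw":-1},
    {"x":0,"y":0,"z":0,"wx":0,"wy":0,"wz":0,"claw":-1}
  ]
}}

```text
clock: 26.68
position: [0.4807, 0.2237, 0.0664]
orientation: [-115.4, 90.0, -132.1]
wrist_force: [0.1, 0.3, -0.4]
finger_gap: -0.0004
```

Call:
{"op": "arm_command", "data": {
  "moves": [
    {"x":0,"y":0,"z":-0.0005,"wx":0,"wy":0,"wz":0,"claw":-1},
    {"x":0,"y":0,"z":0,"wx":0,"wy":0,"wz":0,"claw":-1}
  ]
}}

```text
clock: 26.92
position: [0.4806, 0.2237, 0.066]
orientation: [-117.5, 90.0, -134.2]
wrist_force: [-0.6, -0.1, 1.2]
finger_gap: 0.0001
```

Call:
{"op": "arm_command", "data": {
  "moves": [
    {"x":0,"y":0,"z":-0.0005,"wx":0,"wy":0,"wz":0,"claw":-1},
    {"x":0,"y":0,"z":0,"wx":0,"wy":0,"wz":0,"claw":-1}
  ]
}}

```text
clock: 27.18
position: [0.4806, 0.2237, 0.0655]
orientation: [-118.0, 90.0, -134.7]
wrist_force: [-0.6, -0.0, 0.5]
finger_gap: 0.0003
```

Call:
{"op": "arm_command", "data": {
  "moves": [
    {"x":0,"y":0,"z":-0.0004,"wx":0,"wy":0,"wz":0,"claw":-1},
    {"x":0,"y":0,"z":0,"wx":0,"wy":0,"wz":0,"claw":-1}
  ]
}}

```text
clock: 27.42
position: [0.4807, 0.2237, 0.0651]
orientation: [-116.6, 90.0, -133.3]
wrist_force: [0.1, 0.7, 0.7]
finger_gap: 0.0001
```

Call:
{"op": "arm_command", "data": {
  "moves": [
    {"x":0,"y":0,"z":-0.0004,"wx":0,"wy":0,"wz":0,"claw":-1},
    {"x":0,"y":0,"z":0,"wx":0,"wy":0,"wz":0,"claw":-1}
  ]
}}

```text
clock: 27.68
position: [0.4807, 0.2238, 0.0647]
orientation: [-121.1, 90.0, -137.8]
wrist_force: [0.1, 0.1, 1.4]
finger_gap: -0.0001
```

```bash
python3 look.py m1; python3 tilt.py m1
```

```text
27.675 [-0.0517  0.0002  0.0647] F mount [0.09 0.18 1.39] T [-0.05  0.01  0.01] -0.0001
tilt 0.021336446239557424 zax [ 1.0e+00  3.6e-03 -4.0e-04] yax [-3.6e-03  1.0e+00 -6.0e-04]
top 263 slope x deg -0.21 y deg 0.99 z0 0.0779 x range -0.068 0.068 sd 0.0014
side 145 slope x deg -0.22 y deg -0.73 z0 0.0783 x range -0.066 0.067 sd 0.0017
```

Call:
{"op": "arm_command", "data": {
  "moves": [
    {"x":0,"y":0,"z":-0.0004,"wx":0,"wy":0,"wz":0,"claw":-1},
    {"x":0,"y":0,"z":0,"wx":0,"wy":0,"wz":0,"claw":-1}
  ]
}}

```text
clock: 28.02
position: [0.4807, 0.2238, 0.0646]
orientation: [-135.1, 90.0, -151.9]
wrist_force: [-2.3, -2.0, 9.4]
finger_gap: 0.0001
```

Call:
{"op": "arm_command", "data": {
  "moves": [
    {"x":0,"y":0,"z":-0.0004,"wx":0,"wy":0,"wz":0,"claw":-1},
    {"x":0,"y":0,"z":0,"wx":0,"wy":0,"wz":0,"claw":-1}
  ]
}}

```text
clock: 28.28
position: [0.4807, 0.2238, 0.0646]
orientation: [-157.8, 90.0, -174.5]
wrist_force: [-4.7, -2.4, 16.7]
finger_gap: -0.0
```

It meets firm resistance at 64.6 mm, so it bears on the pads. I'll lift away and inspect.

Call:
{"op": "arm_command", "data": {
  "moves": [
    {"x":0,"y":0,"z":0.002,"wx":0,"wy":0,"wz":0,"claw":-1},
    {"x":0,"y":0,"z":0.02,"wx":0,"wy":0,"wz":0,"claw":-1},
    {"x":-0.02,"y":0,"z":0.04,"wx":0,"wy":0,"wz":0,"claw":-1},
    {"x":-0.03,"y":0.03,"z":0.04,"wx":0,"wy":0,"wz":0,"claw":-1},
    {"x":0,"y":0.04,"z":0.04,"wx":0,"wy":0,"wz":0,"claw":-1}
  ]
}}

```text
clock: 28.9
position: [0.429, 0.2937, 0.2073]
orientation: [-142.8, 89.9, -159.6]
wrist_force: [2.1, 0.6, -0.1]
finger_gap: -0.0001
```

```bash
python3 look.py n1; python3 tilt.py n1; python3 - <<'E'
from h import *
d=np.load('n1top.npz');W=d['W'];L=mf(W);hsv=cv2.cvtColor(d['img'],cv2.COLOR_RGB2HSV)
m=(np.abs(L[...,0])<.085)&(np.abs(L[...,1])<.035)&(np.abs(L[...,2]-.0777)<.005)&(hsv[...,0]>35)&(hsv[...,0]<110)&(hsv[...,1]>12)
P=L[m][:,:2].astype(np.float32)*1000; print(m.sum(),cv2.minAreaRect(P),np.percentile(P,[1,99],axis=0))
E
```

```text
28.9 [-0.1215  0.0521  0.2073] F mount [ 1.82  1.21 -0.06] T [ 0.01 -0.06 -0.02] -0.0001
tilt 0.05792750591341968 zax [ 1.      0.0031 -0.001 ] yax [-3.1e-03  1.0e+00 -8.0e-04]
top 425 slope x deg -0.06 y deg 0.61 z0 0.0777 x range -0.068 0.068 sd 0.0015
side 176 slope x deg -0.16 y deg -2.13 z0 0.0783 x range -0.066 0.064 sd 0.0017
521 ((0.40726470947265625, -2.6795501708984375), (138.9285125732422, 57.38670349121094), 0.46208328008651733) [[-68.21396484 -21.8844738 ]
 [ 68.52401123  24.46904716]]
```

View pics/n1side.png

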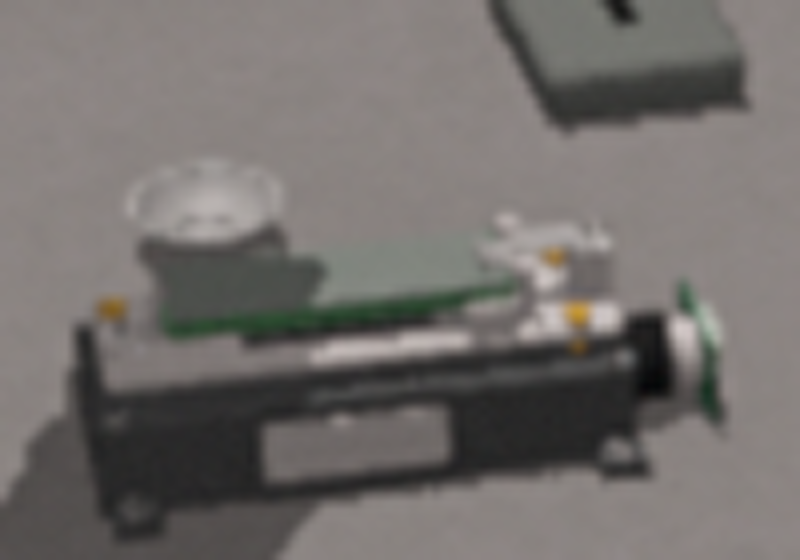

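View pics/n1top.png

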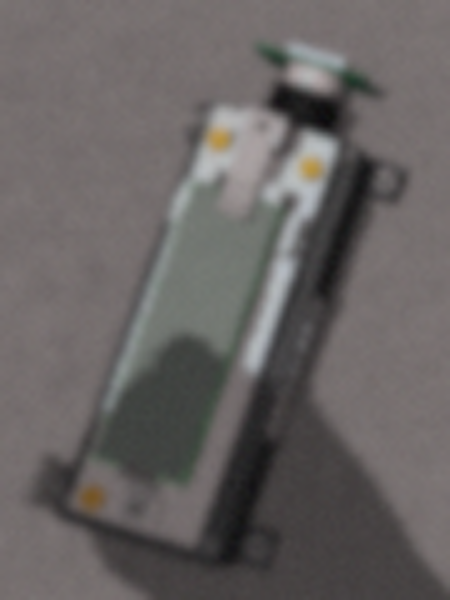

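The near end stays down with the arm away. The mirror is level within 0.2° and its top is at 77.7 mm, with the clip over the near edge and the leaf over the far end. I'll let the arm settle and hand in.

Call:
{"op": "arm_command", "data": {
  "moves": [
    {"x":0,"y":0,"z":0,"wx":0,"wy":0,"wz":0,"claw":-1},
    {"x":0,"y":0,"z":0,"wx":0,"wy":0,"wz":0,"claw":-1}
  ]
}}

```text
clock: 29.25
position: [0.4304, 0.2924, 0.2048]
orientation: [-113.7, 89.8, -130.5]
wrist_force: [0.2, -1.2, -0.4]
finger_gap: 0.0001
```

```bash
python3 -c "
from bench import job
print(job.hand_in())"
```

```text
the job is handed in; nothing more can be done
None
```

The mirror is fitted in the mount, painted back up, and the job was handed in at about 29 s of the 58 s allowed. No verdict was reported. I gripped it in the carton, slid it tilted 12° under the leaf to the posts, and let it down onto the clip. I then pressed the near end down with shut fingers.

**Last checks:**
- **Height:** contact on the pads put the seat plane S at about 67.7 mm, and the camera estimate gave the same.
- **Forces at the wrist:** the slide took about 5 N, rising to 8 N at the posts, and the press about 7 N. The force then fell away as it snapped in. A final push met firm resistance on the pads at 17 N.
- **Position after lifting away:** the mirror stayed down, level along its length within about 0.2° in both views. Its top is at about 77.7 mm, and it is within about 0.5 mm of its place in x and 0.5° of square. The leaf and clip are over its ends.

**What failed, disagreed or stayed unchecked:**
- **First grasp:** it closed above the glass, because the fingertips stood about 13 mm behind the reported TCP instead of 11 mm ahead. While finding this by touch I pressed the mirror onto its foam in the carton with up to 55 N at the wrist, before it was near the mount.
- **Sideways slope:** the two views disagreed (top +0.6°, side -2.1°). Few pixels were usable from the side.
- **Sideways position:** between +1.3 and -2.7 mm depending on the fit, rougher than x. The -2.7 mm fit also measured the mirror about 11 mm too wide.
- **Not measurable from here:** the force on each pad and the leaf and clip travel; I only inferred these from the height and the hold after lifting.
- **Bystanders:** I did not touch them knowingly, and the dish looked in place. I did not measure the bystanders again at the end.

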